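# Make up the take-away order at the checkout counter

### The arm

A 7-joint arm with a two-finger parallel gripper is mounted at the origin on the work surface. World frame = base frame: x ahead of the robot, y to its left, z up, the work surface at z = 0. Lengths are in m, angles in rad, forces in N, time in s.
With the tool pointing down it reaches from about 0.425 to 0.875 m from the base axis. Payload 4.7 kg.
Tool frame: the origin (TCP) lies on the mounting face of the last link; the fingertips stand 182 mm ahead of it and the grasp point (between the pads) lies 164 mm ahead of it; z points along the fingers, y is the direction in which the jaws open and shut (so a half turn about z gives the same grasp; the last joint's range is limited). The gripper opens to 87 mm and grips with 3 to 60 N. Pads are 19 mm wide; open, the fingers measure 117 mm over their backs; the gripper's body (75 mm by 190 mm) begins 51 mm behind the grasp point.
Start: joints at [1.141, 0.321, -0.07, 1.45, 0.023, 1.371, -0.057], TCP at [0.279, -0.587, 0.405] pointing down, gripper open.
Joint ranges: [-2.86, 2.86], [-0.3, 2.09], [-1.38, 1.24], [0.06, 2.45], [-1.56, 4.7], [0.09, 2.05], [-2.69, 2.69]. Speed limits (rad/s): [2.57, 2.57, 3.14, 3.14, 3.14, 3.14, 3.14].

### API

Orientations are given as a rotation vector (axis times angle).
In Python, from bench import ctrl gives the robot as it stands. The module is installed in compiled form; this text tells all that it offers.
- The arm moves only by the tool play_rows, never from a script. Its argument "targets" is text: rows parted by semicolons, each of 7 numbers parted by spaces: the shift along the tool's x, y, z in cm, then the turn, a rotation vector about the tool's x, y, z in rad, then the opening, from -1 (shut) to 1 (fully open). In form: x y z ax ay az grip; .... A call has 1 to 20 rows; each row shifts and turns the pose as measured when the row begins, along the tool's axes as they then stand; what a row does not reach is not made up. A row lasts 1/8 s, in which the tool goes at most 62.5 mm and 10.7 degrees, less where a joint would pass 70% of its speed; a pose out of reach is approached as far as the arm can. A call is refused whole if a number of a shift passes 6.25 or a number of a turn 0.188, either way. A call with a gripper value outside its range is refused whole. The fingers move at their own pace and stop on an object; "newtons" is the grip in N (left out, the last holds). Time passes only in rows, so rows that do not move let the fingers close. It gives the time, the measured TCP pose, the force and the opening at its end, in the units of the state.
- ctrl.get_state(): the state, without advancing time (a new reading comes with each control period).
- ctrl.get_image(name): name is "scene" or "top"; returns a dict with "pixels" (400x640x3 uint8, blue, green, red), "depth" (400x640 float32, m along the optical axis (not along the pixel's ray), 0 where there is no reading), "intrinsics" (3x3 intrinsics, pixels), "R" (3x3) and "t" (3): a world point X has camera coordinates R X + t. Camera axes: x right, y down, z forward; pixel columns grow to the right and rows downward; lengths in m; the calibration is good to about 2 mm. A picture is of the moment at which its call begins.
- ctrl.close_job(): hands the job in, once; it reports no verdict.
The state is a dict: "time": time; "joint_positions": joint angles; "qd": joint speeds; "joint_torque": joint torques, N m; "position": TCP position; "tool_rot": TCP orientation; "ft_force": force on the tool from outside, world axes, zero at the start; "torque": the same for the moment, N m; "grip_width": opening from 0.0 (shut) to 1.0 (fully open).
Only numpy, scipy, OpenCV 4.12 (cv2) and the standard library are available. Lean on these libraries where they do the work, as an engineer would, in place of code of your own. Each camera call takes 0.05 s, during which the arm holds its last target.

### The job

Make up the take-away order: put the lunch pack together in the packing nest, first the base tray, then the inner tray, then the lid, each one set squarely and fully down on the one below; and sort the rest of the order, standing every dessert cup upright in the shallow tray and laying every box of sweets in the deep basket. Set the pack parts and the cups down gently, without dropping or throwing them, and leave the card terminal, the ice-cream tub and the tea bottle where they are.

Things in the scene. Friction and masses are not known exactly. Their poses are not given: they have to be found in the camera images.
- nest: fixed packing nest: metal plate, four corner guides forming a pocket open upwards, 128 mm (x) by 72 mm (y). Origin: centre of the plate's underside, on the counter. Pocket floor 6 mm up; guides 4 mm thick, straight to 64 mm up, then flared out to 74 mm. Each long side is open for 84 mm in its middle, the plate cut back there to 28 mm from the centre line, for the fingers
- base_c (a point): base tray of the lunch pack: black, the deepest part, 121 x 65 x 36 mm high, upright walls 3 mm, filled with rice to 26 mm. This point: its centre, 18 mm above its underside; x along the 121 mm, z up; same if turned half round. Seated in the nest this point is 24 mm above the counter
- inner_c (a point): inner tray of the lunch pack: black, with food pieces, 22 mm high: upper 14 mm a rim 122 x 66 mm, lower 8 mm a tub 102 x 46 mm that drops inside the base tray's rim (115 x 59, 10 deep). This point: its centre, 11 mm above its underside; x along its length, z up. Seated, its rim lies on the base tray's edge and this point is 45 mm above the counter
- lid_c (a point): lid of the lunch pack: brown board, 22 mm high: skirt 122 x 66 mm from 4 to 20 mm up, low crown above, under it a 4 mm plug 104 x 48 mm that drops inside the inner tray's rim (116 x 60, 10 deep). This point: centred, 11 mm above its underside; x along its length, z up. Lies crown up. Seated this point is 63 mm above the counter
- tray: shallow grey tray for desserts, fixed, outside 230 (its x) x 150 (its y) x 28 mm high, walls and floor 4 mm. Origin: centre of its underside, z up
- basket: deep grey slatted basket for boxed sweets, fixed, outside 230 (its x) x 150 (its y) x 60 mm high, walls and floor 4 mm. Origin: centre of its underside, z up
- cup1_c (a point): dessert cup 1 (may be absent): round sealed pudding cup, 60 mm high; lid rim 62 mm across in the top 10 mm, cup below about 50 mm across. Best taken by the rim. This point: its centre, 30 mm above its foot; z up
- cup2_c (a point): dessert cup 2 (may be absent): round sealed pudding cup, 60 mm high; lid rim 62 mm across in the top 10 mm, cup below about 50 mm across. Best taken by the rim. This point: its centre, 30 mm above its foot; z up
- cup3_c (a point): dessert cup 3 (may be absent): round sealed pudding cup, 60 mm high; lid rim 62 mm across in the top 10 mm, cup below about 50 mm across. Best taken by the rim. This point: its centre, 30 mm above its foot; z up
- box1_c (a point): box of sweets 1 (may be absent): brown and cream carton lying flat, 100 (x) x 46 (y) x 30 mm high. This point: its centre, 15 mm up; z up
- box2_c (a point): box of sweets 2 (may be absent): brown and cream carton lying flat, 100 (x) x 46 (y) x 30 mm high. This point: its centre, 15 mm up; z up
- terminal: card terminal, black, 165 x 80 x 50 mm, loose; leave alone. Origin: centre of its underside
- tub: ice-cream tub, 88 mm across, 69 mm high, loose; leave alone. Origin: centre of its underside
- bottle: tea bottle, 62 mm across, 190 mm tall, loose; leave alone. Origin: centre of its underside
There are look-alikes about, which are no part of the job. Of the things that look like the part that bears base_c, the middle-sized one is meant.

How it is judged:
By the outcome, as a careful person would: the job done as asked, in the order asked, and still so for the second after the job is handed in, with the robot touching nothing.
Of cup1, cup2, cup3, box1, box2 only 3 to 5 are there at a start; the rules pass over those that are not, and their reading is None.
At some moment in a run one of cup1, cup2, cup3, box1, box2 may be knocked a few centimetres aside while the robot is not near it.
It also fails if it takes over 210 s, if anything falls off the work surface, if the arm or the gripper's body presses on something with over 40 N, if the wrist force passes 120 N, or if a joint passes its speed limit or range.

## Working session

There is one attempt and no reset: what is moved stays moved. The work goes in short steps, Python scripts to look and compute and a tool call to move; the robot and the scene stay as the last step left them, time stands still between calls to the robot, and variables do not carry over. Pictures are saved under pics/ and viewed, and the job is handed in when it is done.

Besides the shell and the picture viewer there is one more tool, called by a JSON object that holds its "api" and its "payload", one argument or row to a line. play_rows: Moves the arm, as the interface text tells. Its arguments: {"type":"object","properties":{"targets":{"type":"string"},"newtons":{"type":"number"}},"required":["targets"]}

```bash
mkdir -p pics; ls
python3 - <<'E'
from bench import ctrl
import cv2,numpy as np
s=ctrl.get_state()
print({k:np.round(v,3) for k,v in s.items()})
for n in("scene","top"):
    im=ctrl.get_image(n); cv2.imwrite(f"pics/{n}0.png",im["pixels"]); np.savez(f"{n}0.npz",**im)
    print(im["intrinsics"],im["R"],im["t"], -im["R"].T@im["t"])
E
```

```text
pics
{'time': np.float64(0.0), 'joint_positions': array([ 1.141,  0.322, -0.07 ,  1.452,  0.023,  1.371, -0.057]), 'qd': array([-0.001, -0.   ,  0.001,  0.   ,  0.002, -0.001,  0.   ]), 'joint_torque': array([-1.0000e-03, -4.9129e+01, -4.0400e-01, -3.1252e+01, -6.4000e-02,
        4.4000e-02,  0.0000e+00]), 'position': array([ 0.279, -0.587,  0.404]), 'tool_rot': array([-3.063e+00, -6.910e-01,  1.000e-03]), 'ft_force': array([0.352, 0.188, 0.889]), 'torque': array([-0.033, -0.   , -0.035]), 'grip_width': np.float64(1.002)}
[[362.85575144   0.         320.1032633 ]
 [  0.         362.85575144 202.03125398]
 [  0.           0.           1.        ]] [[-0.69012927  0.72334398  0.02225005]
 [ 0.3801804   0.38854137 -0.83934407]
 [-0.61577955 -0.57079688 -0.54314498]] [ 0.39767572 -0.18075389  1.53022917] [1.28545057 0.65602407 0.67057328]
[[483.57902508   0.         320.68419772]
 [  0.         483.57902508 196.7094664 ]
 [  0.           0.           1.        ]] [[ 0.00864678 -0.99990682  0.01056335]
 [-0.98446841 -0.01036474 -0.17525561]
 [ 0.17534877 -0.00888389 -0.9844663 ]] [-0.03130807  0.55777021  1.31570766] [ 0.31867015 -0.01383542  1.39335293]
```

View pics/scene0.png

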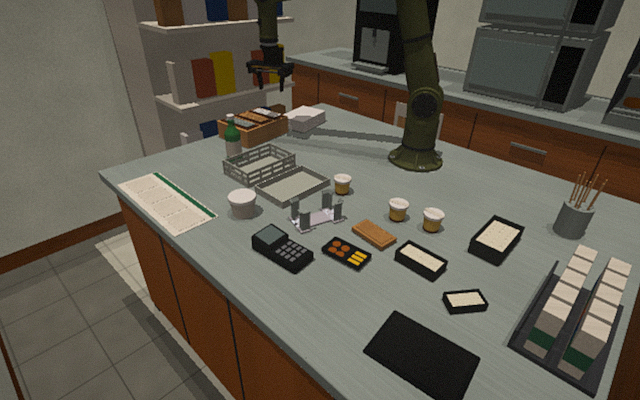

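View pics/top0.png

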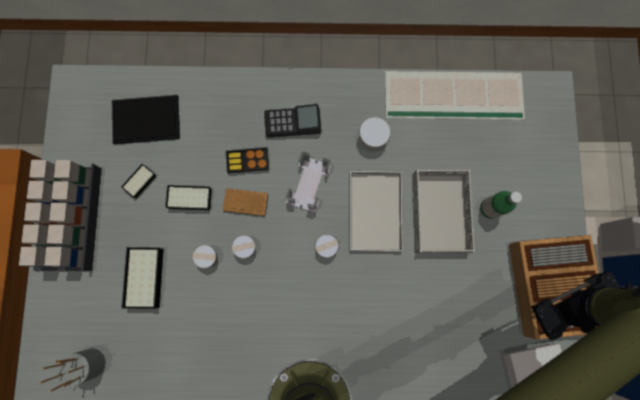

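Run:
```python
import cv2
t=cv2.imread("pics/top0.png");s=cv2.imread("pics/scene0.png")
cv2.imwrite("pics/c1.png",cv2.resize(t[130:320,100:355],(800,596),interpolation=cv2.INTER_CUBIC))
cv2.imwrite("pics/c2.png",cv2.resize(t[60:360,330:630],(600,600),interpolation=cv2.INTER_CUBIC))
cv2.imwrite("pics/c3.png",cv2.resize(s[90:330,200:520],(800,600),interpolation=cv2.INTER_CUBIC))
```

```text
(no output)
```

View pics/c1.png

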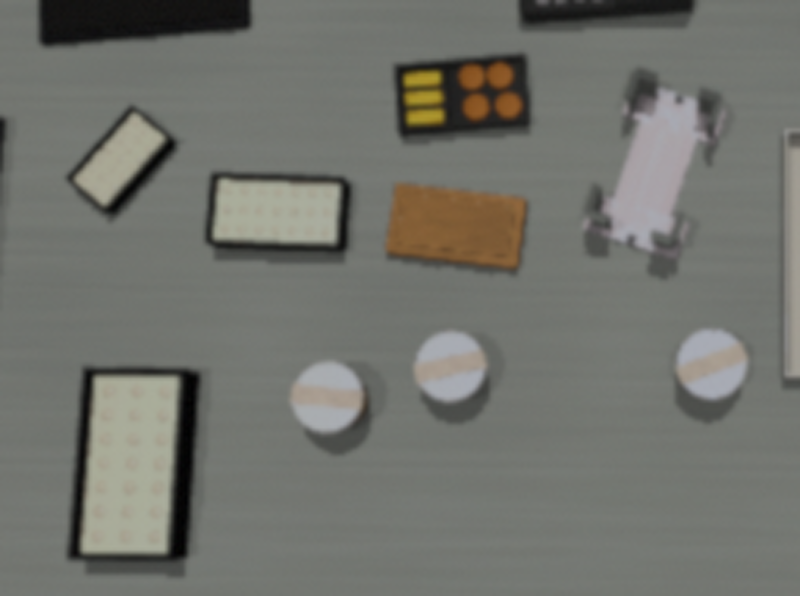

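View pics/c2.png

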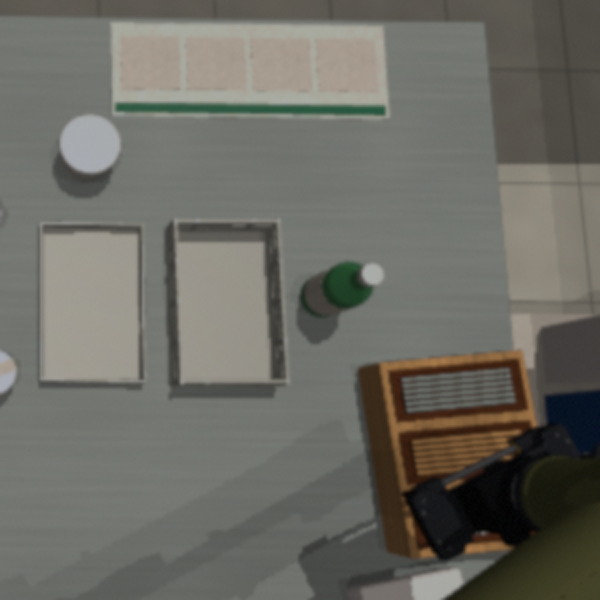

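View pics/c3.png

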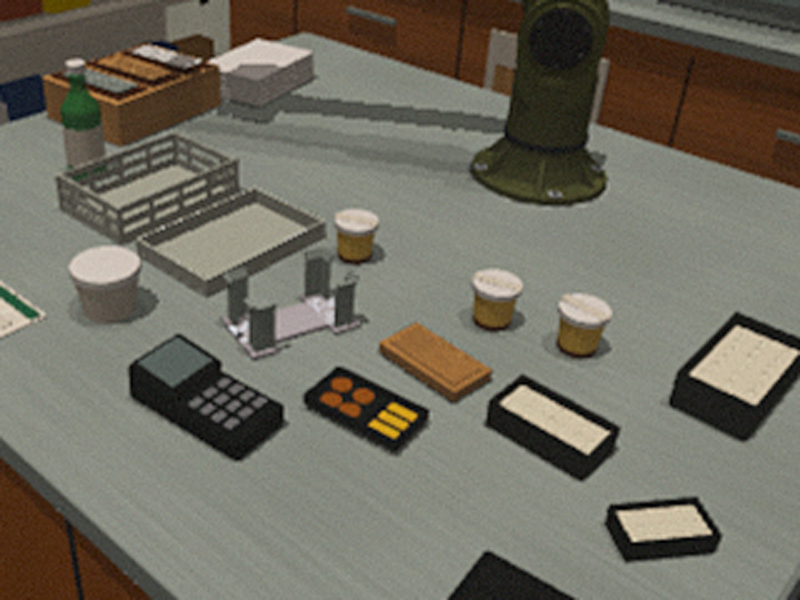

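```bash
cat > h.py <<'E'
import numpy as np,cv2
from scipy.spatial.transform import Rotation as Rn
def img(n,save=None):
    from bench import ctrl
    im=ctrl.get_image(n)
    if save: cv2.imwrite(f"pics/{save}.png",im["pixels"]); np.savez(f"{save}.npz",**im)
    return im
def world(im):
    d=im["depth"];K=im["intrinsics"];v,u=np.mgrid[:400,:640]
    c=np.stack([(u-K[0,2])/K[0,0]*d,(v-K[1,2])/K[1,1]*d,d],-1)
    return (c-im["t"])@im["R"]      # R^T (c-t)
def ray(im,u,v,z):
    K=im["intrinsics"];r=im["R"].T@np.array([(u-K[0,2])/K[0,0],(v-K[1,2])/K[1,1],1]);o=-im["R"].T@im["t"]
    return o+r*(z-o[2])/r[2]
def proj(im,P):
    c=im["R"]@np.array(P)+im["t"];return (im["intrinsics"]@(c/c[2]))[:2]
def blob(im,u,v,z0,z1,r=45):
    W=world(im);m=((W[...,2]>z0)&(W[...,2]<z1)&(im["depth"]>0)).astype(np.uint8)
    vv,uu=np.mgrid[:400,:640];m[(abs(uu-u)>r)|(abs(vv-v)>r)]=0
    n,l,st,_=cv2.connectedComponentsWithStats(m)
    ys,xs=np.nonzero(m);k=np.argmin((xs-u)**2+(ys-v)**2);mm=l==l[ys[k],xs[k]]
    return W[mm]
def rect(P):
    (c,s,a)=cv2.minAreaRect((P[:,:2]*1000).astype(np.float32));
    if s[0]<s[1]: s=s[::-1];a+=90
    return np.round(c,1),np.round(s,1),round((a+90)%180-90,1),np.round(np.median(P[:,2])*1000,1)
def step(p,yaw):
    """remaining move to TCP p (m) with jaw (tool y) at world yaw deg, tool down"""
    from bench import ctrl
    s=ctrl.get_state();R=Rn.from_rotvec(s["tool_rot"])
    best=None
    for k in(0,180):
        y=np.radians(yaw+k);Y=np.array([np.cos(y),np.sin(y),0]);Z=np.array([0,0,-1.]);X=np.cross(Y,Z)
        T=Rn.from_matrix(np.c_[X,Y,Z]);w=(R.inv()*T).as_rotvec()
        if best is None or np.linalg.norm(w)<np.linalg.norm(best[0]): best=(w,T)
    d=np.array(p)-s["position"]
    print("t %.2f pos"%s["time"],np.round(s["position"],4),"f",np.round(s["ft_force"],1),"w %.3f"%s["grip_width"],"j7 %.2f"%s["joint_positions"][6])
    print(" turn rad",np.round(best[0],3)," shift cm now-axes",np.round(R.inv().apply(d)*100,2)," after-turn axes",np.round(best[1].inv().apply(d)*100,2))
E
python3 - <<'E'
from h import *
im=dict(np.load("top0.npz"))
W=world(im);print("table z",[np.round(W[v,u,2]*1000,1) for u,v in((220,330),(280,150),(400,300),(100,220),(300,110))])
for n,u,v,a,b in(("small",138,181,.01,.06),("base",188,198,.015,.06),("big",143,278,.015,.08),("inner",247,160,.008,.05),("lid",245,202,.008,.05),
  ("cup a",204,257,.045,.08),("cup b",243,247,.045,.08),("cup c",326,246,.045,.08),("tray",375,175,.015,.05),("trayall",375,212,.0025,.05),("basket",443,172,.045,.08),("nestplate",309,184,.003,.012),("tub",375,132,.05,.09),("term",292,121,.02,.07)):
    P=blob(im,u,v,a,b,60);print(n,len(P),*rect(P), "mean",np.round(P.mean(0)*1000,1))
s=dict(np.load("scene0.npz"))
for n,u,v,a,b in(("base",420,260,.015,.06),("inner",346,252,.01,.05),("lid",374,234,.01,.05),("cup a",433,220,.045,.08),("cup b",398,209,.045,.08),("cup c",342,183,.045,.08)):
    P=blob(s,u,v,a,b,60);print("S",n,len(P),*rect(P), "mean",np.round(P.mean(0)*1000,1))
E
```

```text
table z [np.float64(1.7), np.float64(-1.5), np.float64(-3.8), np.float64(2.6), np.float64(52.4)]
small 594 [606.2 503. ] [89.9 54.4] -38.9 21.2 mean [605.3 502.5  21.3]
base 1047 [557.9 353.7] [122.9  66.5] 88.5 28.3 mean [557.6 353.8  29.1]
big 2272 [330. 466.] [165.7  93.5] -0.1 38.4 mean [329.  464.7  39.3]
inner 948 [671.9 191.1] [123.   68.4] -84.0 16.8 mean [672.1 191.4  17. ]
lid 993 [547.1 193.3] [127.5  72.8] 86.6 22.6 mean [546.7 191.1  22.4]
cup a 412 [388.4 291.8] [60.  59.9] -37.7 62.0 mean [388.  291.5  61.9]
cup b 408 [416.1 186.3] [60.4 60.4] 37.8 61.9 mean [415.5 185.8  61.8]
cup c 400 [420.1 -41.7] [60.5 58.2] -89.9 61.8 mean [420.  -42.3  61.7]
tray 345 [ 546.5 -183.1] [187.1 151.3] 0.3 27.9 mean [ 573.2 -196.4   26.8]
trayall 5631 [ 515.8 -186.6] [335.2 331. ] -89.5 5.9 mean [ 506.2 -197.     8.8]
basket 440 [ 550.3 -372.5] [180.8 152.2] 0.4 59.3 mean [ 568.1 -374.9   58.6]
nestplate 1158 [583.2  19.7] [190.4 146.2] -43.5 6.8 mean [596.2  16.5   7. ]
tub 728 [ 744.8 -176.8] [86.3 85.1] 40.5 69.9 mean [ 744.  -176.7   69.9]
term 1519 [789.6  60.4] [164.8  81.7] -85.0 35.4 mean [786.6  58.8  38.5]
S base 1048 [561.6 356. ] [122.8  69.6] 88.7 25.5 mean [563.3 358.4  26.6]
S inner 812 [675.7 193.2] [124.4  69.1] -84.6 15.4 mean [675.9 195.1  15.6]
S lid 658 [551.9 194.7] [124.5  68.9] 83.4 19.6 mean [557.7 199.8  19. ]
S cup a 243 [392.9 295.3] [61.5 60.4] 19.1 58.2 mean [397.4 297.   57.4]
S cup b 219 [422.4 190. ] [61.4 60.2] 39.8 58.4 mean [425.4 191.6  57.4]
S cup c 167 [424.9 -39.6] [62.6 59.4] 75.2 57.9 mean [428.9 -35.4  56.9]
```

Run:
```python
from h import *
t=cv2.imread("pics/top0.png");s=cv2.imread("pics/scene0.png")
cv2.imwrite("pics/n1.png",cv2.resize(t[145:220,280:340],None,fx=8,fy=8,interpolation=cv2.INTER_CUBIC))
cv2.imwrite("pics/n2.png",cv2.resize(s[185:240,280:355],None,fx=10,fy=10,interpolation=cv2.INTER_CUBIC))
im=dict(np.load("top0.npz"));W=world(im)
sub=(slice(145,220),slice(280,340))
m=(W[sub][...,2]>.05)
n,l,st,c=cv2.connectedComponentsWithStats(m.astype(np.uint8))
for i in range(1,n):
    P=W[sub][l==i];print(len(P),np.round(P.mean(0)*1000,1),np.round(P.max(0)*1000),np.round(P.min(0)*1000), c[i]+[280,145])
```

```text
1 [ 318.7  -13.8 1393.4] [ 319.  -14. 1393.] [ 319.  -14. 1393.] [293. 148.]
77 [668.7  24.5  86.4] [ 688.   39. 1393.] [319. -14.  52.] [303.03896104 155.20779221]
1 [ 318.7  -13.8 1393.4] [ 319.  -14. 1393.] [ 319.  -14. 1393.] [286. 151.]
67 [652.7 -41.1  69.7] [668. -29.  83.] [632. -51.  50.] [326.41791045 162.41791045]
1 [ 318.7  -13.8 1393.4] [ 319.  -14. 1393.] [ 319.  -14. 1393.] [281. 161.]
1 [ 318.7  -13.8 1393.4] [ 319.  -14. 1393.] [ 319.  -14. 1393.] [284. 161.]
1 [ 318.7  -13.8 1393.4] [ 319.  -14. 1393.] [ 319.  -14. 1393.] [295. 167.]
1 [ 318.7  -13.8 1393.4] [ 319.  -14. 1393.] [ 319.  -14. 1393.] [284. 170.]
1 [ 318.7  -13.8 1393.4] [ 319.  -14. 1393.] [ 319.  -14. 1393.] [332. 169.]
1 [ 318.7  -13.8 1393.4] [ 319.  -14. 1393.] [ 319.  -14. 1393.] [294. 175.]
1 [ 318.7  -13.8 1393.4] [ 319.  -14. 1393.] [ 319.  -14. 1393.] [300. 180.]
62 [559.2  63.1  70.9] [577.  73.  80.] [543.  49.  51.] [288.70967742 194.61290323]
1 [ 318.7  -13.8 1393.4] [ 319.  -14. 1393.] [ 319.  -14. 1393.] [338. 187.]
1 [ 318.7  -13.8 1393.4] [ 319.  -14. 1393.] [ 319.  -14. 1393.] [284. 191.]
1 [ 318.7  -13.8 1393.4] [ 319.  -14. 1393.] [ 319.  -14. 1393.] [305. 192.]
1 [ 318.7  -13.8 1393.4] [ 319.  -14. 1393.] [ 319.  -14. 1393.] [307. 192.]
1 [ 318.7  -13.8 1393.4] [ 319.  -14. 1393.] [ 319.  -14. 1393.] [283. 196.]
50 [536.3  -6.   72.7] [553.  12.  78.] [524. -18.  61.] [313.5 202.9]
1 [ 318.7  -13.8 1393.4] [ 319.  -14. 1393.] [ 319.  -14. 1393.] [310. 201.]
1 [ 318.7  -13.8 1393.4] [ 319.  -14. 1393.] [ 319.  -14. 1393.] [334. 203.]
1 [ 318.7  -13.8 1393.4] [ 319.  -14. 1393.] [ 319.  -14. 1393.] [311. 211.]
1 [ 318.7  -13.8 1393.4] [ 319.  -14. 1393.] [ 319.  -14. 1393.] [313. 218.]
1 [ 318.7  -13.8 1393.4] [ 319.  -14. 1393.] [ 319.  -14. 1393.] [334. 218.]
1 [ 318.7  -13.8 1393.4] [ 319.  -14. 1393.] [ 319.  -14. 1393.] [286. 219.]
```

View pics/n1.png

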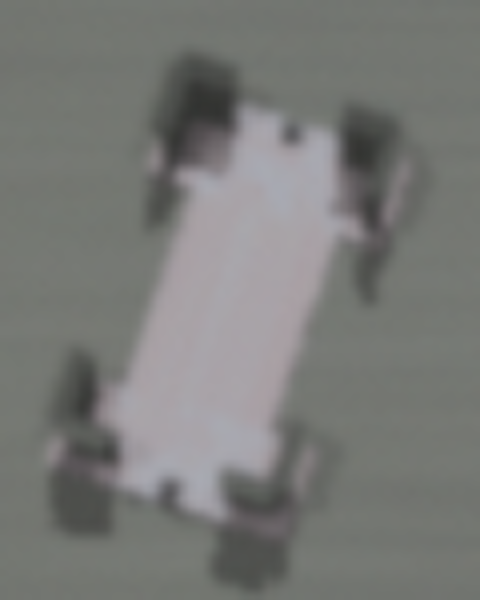

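View pics/n2.png

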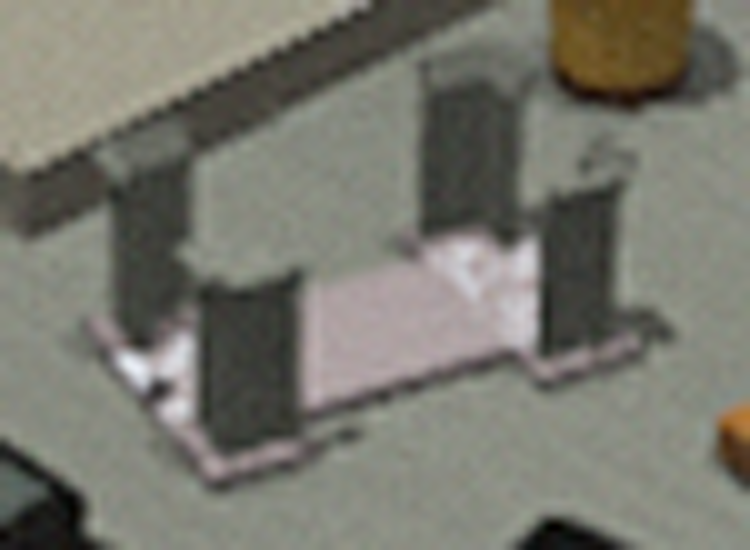

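Run:
```python
from h import *
im=dict(np.load("top0.npz"));s=dict(np.load("scene0.npz"))
f=lambda x,y:ray(im,280+(x+.5)/8-.5,145+(y+.5)/8-.5,.006)[:2]*1000
g=lambda x,y,z=.006:ray(s,280+(x+.5)/10-.5,185+(y+.5)/10-.5,z)[:2]*1000
a,b=f(292,132),f(170,490);print("dots",a,b,(a+b)/2,np.linalg.norm(a-b),np.degrees(np.arctan2(*(a-b)[::-1])))
l1,l2,r1,r2=f(190,200),f(130,385),f(325,260),f(272,425)
print("yaw L,R",[np.degrees(np.arctan2(*(p-q)[::-1])) for p,q in((l1,l2),(r1,r2))])
for d in range(65,76,1):
    pass
# HSV mask plate waist fit
px=im["pixels"].astype(int);B,G,R=px[...,0],px[...,1],px[...,2]
m=((R-G>6)&(R>130)).astype(np.uint8);vv,uu=np.mgrid[:400,:640];m[(uu<280)|(uu>340)|(vv<145)|(vv>222)]=0
ys,xs=np.nonzero(m);P=np.array([ray(im,x,y,.006)[:2]*1000 for x,y in zip(xs,ys)])
print(len(P),P.mean(0))
# guides: mean-pairs
print("guides from depth, centre", (np.array([652.7,-41.1])+[559.2,63.1])/2)
# predicted overlay
import itertools
def overlay(I,c,yaw,u0,v0,w,h,k,name):
    o=cv2.resize(I["pixels"][v0:v0+h,u0:u0+w],None,fx=k,fy=k,interpolation=cv2.INTER_CUBIC)
    y=np.radians(yaw);M=np.array([[np.cos(y),-np.sin(y)],[np.sin(y),np.cos(y)]])
    def L(pts,z,col):
        q=[proj(I,[*(np.array(c)+M@p)/1000,z]) for p in np.array(pts,float)]
        q=np.array([((np.array(p)-[u0,v0]+.5)*k-.5) for p in q]);cv2.polylines(o,[np.round(q).astype(np.int32)],True,col,1)
    L([(-42,-28),(42,-28),(42,28),(-42,28)],.006,(0,0,255))
    for z,col in((.006,(255,0,0)),(.064,(0,255,0))):
        L([(-64,-36),(64,-36),(64,36),(-64,36)],z,col);L([(-68,-40),(68,-40),(68,40),(-68,40)],z,col)
    cv2.imwrite(f"pics/{name}.png",o)
c=(a+b)/2;yaw=np.degrees(np.arctan2(*(a-b)[::-1]))
overlay(im,c,yaw,270,140,80,80,7,"ov1");overlay(s,c+[4,3],yaw,275,180,85,65,9,"ov2")
```

```text
dots [672.53905453 -11.78428534] [538.32960257  31.10426406] [605.43432855   9.65998936] 140.89572266705463 -17.72202376753167
yaw L,R [np.float64(-16.700494437898264), np.float64(-16.913775218934322)]
152 [602.91516301   7.72074121]
guides from depth, centre [605.95  11.  ]
```

View pics/ov1.png

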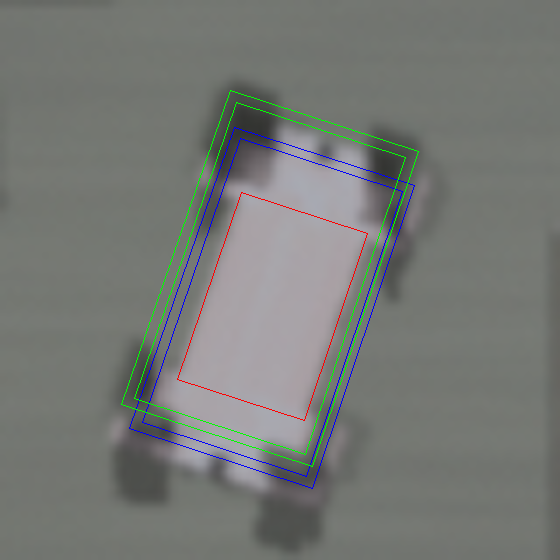

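View pics/ov2.png

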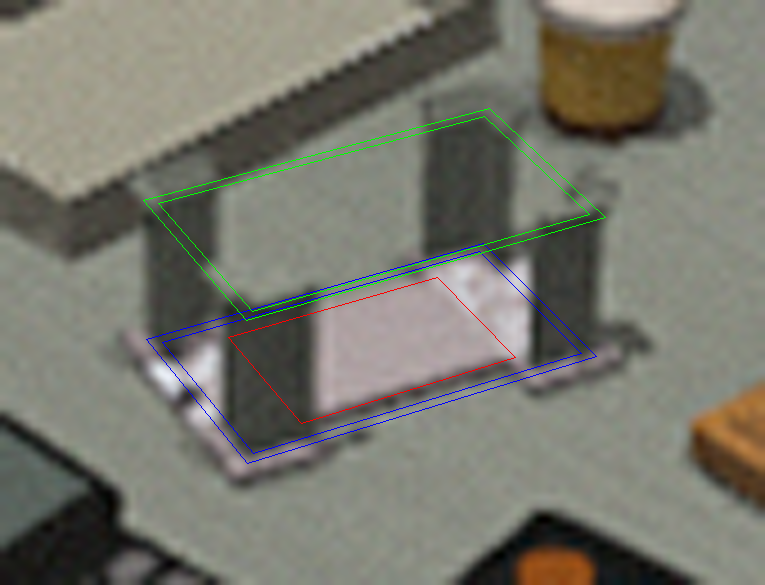

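Run:
```python
from h import *
from scipy.ndimage import map_coordinates as mc
for nm,zs in(("top0",.006),("scene0",.006)):
    I=dict(np.load(nm+".npz"));px=I["pixels"].astype(float);ch=px[...,2]-0.3*px[...,1]
    c=np.array([605.4,9.7]) if nm=="top0" else np.array([609.4,12.7])
    for it in range(3):
        yaw=np.radians(-17.2 if it==0 else yawd);ex=np.array([np.cos(yaw),np.sin(yaw)]);ey=np.array([-ex[1],ex[0]])
        L=[];Rr=[]
        X=np.arange(-34,35,2) if nm=="top0" else np.arange(-10,33,2)
        for x in X:
            for sgn,lst in((-1,L),(1,Rr)):
                t=np.arange(-10,10.1,.25)
                q=np.array([proj(I,[*((c+ex*x+ey*(sgn*28+k))/1000),zs]) for k in t])
                p=np.convolve(mc(ch,[q[:,1],q[:,0]],order=3),np.ones(5)/5,'same')
                g=np.abs(np.gradient(p));g[:8]=0;g[-8:]=0
                lst.append((x,sgn*28+(t*g**2).sum()/(g**2).sum()))
        L,Rr=np.array(L),np.array(Rr);pl=np.polyfit(L[:,0],L[:,1],1);pr=np.polyfit(Rr[:,0],Rr[:,1],1)
        print(nm,"edges",pl,pr)
        yawd=np.degrees(yaw+(pl[0]+pr[0])/2);c=c+ey*(pl[1]+pr[1])/2
        print("  yaw",yawd,c)
```

```text
top0 edges [-2.13059641e-02 -2.78415993e+01] [1.34902668e-02 2.86939132e+01]
  yaw -17.423903235345055 [605.52601805  10.10709855]
top0 edges [-1.61269366e-02 -2.82469229e+01] [1.77886699e-02 2.82779335e+01]
  yaw -17.3762980809727 [605.53066094  10.1218924 ]
top0 edges [-1.68636769e-02 -2.82608028e+01] [1.69611222e-02 2.82623141e+01]
  yaw -17.373506478509565 [605.53088661  10.12261355]
scene0 edges [  0.05707563 -29.76612593] [3.41671380e-03 2.78957774e+01]
  yaw -15.46702210559249 [609.12346144  11.80664825]
scene0 edges [  0.03003718 -29.18949935] [-1.36679605e-02  2.84130846e+01]
  yaw -14.998078377701571 [609.01993285  11.43250012]
scene0 edges [ 1.49035373e-02 -2.90553170e+01] [-1.69656993e-02  2.86018985e+01]
  yaw -15.057154966548257 [608.96126353  11.21351385]
```

Run:
```python
from h import *
step([.56,.355,.40],-1.5)
step([.6075,.0113,.40],72.6)
step([.6075,.0113,.40],0)
```

```text
t 0.10 pos [ 0.279  -0.5869  0.4038] f [-0.4  0.8 -0.9] w 0.998 j7 -0.06
 turn rad [-2.000e-03 -1.000e-03 -1.101e+00]  shift cm now-axes [ 65.82 -72.99   0.5 ]  after-turn axes [94.89 25.63  0.38]
t 0.10 pos [ 0.279  -0.5869  0.4038] f [-0.4  0.8 -0.9] w 0.998 j7 -0.06
 turn rad [-0.002  0.001  0.748]  shift cm now-axes [ 55.35 -39.92   0.44]  after-turn axes [ 13.46 -66.9    0.38]
t 0.10 pos [ 0.279  -0.5869  0.4038] f [-0.4  0.8 -0.9] w 0.998 j7 -0.06
 turn rad [-2.000e-03 -1.000e-03 -1.127e+00]  shift cm now-axes [ 55.35 -39.92   0.44]  after-turn axes [59.82 32.85  0.38]
```

{"api": "play_rows", "payload": {
  "targets": "3.3 -3.65 0 0 0 0 1;3.3 -3.65 0 0 0 0 1;3.3 -3.65 0 0 0 0 1;3.3 -3.65 0 0 0 0 1;3.3 -3.65 0 0 0 0 1;3.3 -3.65 0 0 0 0 1;3.3 -3.65 0 0 0 0 1;3.3 -3.65 0 0 0 0 1;3.3 -3.65 0 0 0 0 1;3.3 -3.65 0 0 0 0 1;3.3 -3.65 0 0 0 0 1;3.3 -3.65 0 0 0 0 1;3.3 -3.65 0 0 0 0 1;3.3 -3.65 0 0 0 0 1;3.3 -3.65 0 0 0 0 1;3.3 -3.65 0 0 0 0 1"
}}

```text
time: 2.1
position: [0.5099, 0.1872, 0.3992]
tool_rot: [-3.066, -0.675, 0.008]
ft_force: [-0.0, -0.7, 0.6]
grip_width: 1.0
```

Run:
```python
from h import *
step([.56,.355,.40],-1.5)
```

```text
t 2.10 pos [0.5099 0.1872 0.3992] f [-0.  -0.7  0.6] w 1.000 j7 -1.64
 turn rad [-0.005  0.002 -1.111]  shift cm now-axes [ 11.6  -13.12  -0.09]  after-turn axes [16.91  4.57 -0.08]
```

{"api": "play_rows", "payload": {
  "targets": "0 0 0 0 0 0.18 1"
}}

```text
time: 2.22
position: [0.5094, 0.1915, 0.3986]
tool_rot: [-3.11, -0.4, 0.01]
ft_force: [-0.5, -1.2, -0.7]
grip_width: 1.003
```

Run:
```python
from h import *
step([.56,.355,.40],-1.5)
```

```text
t 2.23 pos [0.5094 0.1915 0.3986] f [-0.5 -1.2 -0.7] w 1.003 j7 -1.82
 turn rad [-9.000e-03  1.000e-03 -1.289e+00]  shift cm now-axes [  9.04 -14.54  -0.1 ]  after-turn axes [16.48  4.63 -0.14]
```

{"api": "play_rows", "payload": {
  "targets": "0 0 0 0 0 -0.184 1;0 0 0 0 0 -0.184 1;0 0 0 0 0 -0.184 1;0 0 0 0 0 -0.184 1;0 0 0 0 0 -0.184 1;0 0 0 0 0 -0.184 1;0 0 0 0 0 -0.184 1;0 0 0 0 0 0 1;4 1.1 0 0 0 0 1;4 1.1 0 0 0 0 1;4 1.1 0 0 0 0 1;4 1.1 0 0 0 0 1;0 0 4 0 0 0 1;0 0 4 0 0 0 1;0 0 0 0 0 0 1"
}}

```text
time: 4.1
position: [0.5555, 0.3546, 0.3099]
tool_rot: [-2.252, -2.174, 0.018]
ft_force: [-0.2, 0.0, 0.0]
grip_width: 0.999
```

Run:
```python
from h import *
step([.56,.355,.188],-1.5)
I=img("top","t1")
px=I["pixels"];cv2.imwrite("pics/t1c.png",cv2.resize(px[130:320,100:355],(800,596),interpolation=cv2.INTER_CUBIC))
s=img("scene","s1")
```

```text
t 4.10 pos [0.5555 0.3546 0.3099] f [-0.2  0.   0. ] w 0.999 j7 -0.95
 turn rad [-0.016  0.    -0.009]  shift cm now-axes [ 0.06  0.64 12.18]  after-turn axes [ 0.05  0.45 12.19]
```

View pics/t1.png

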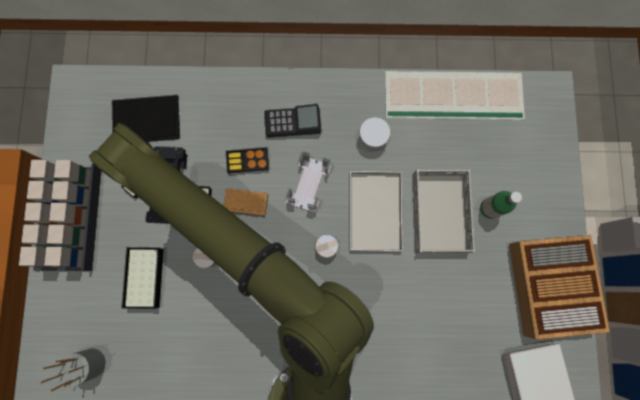

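View pics/s1.png

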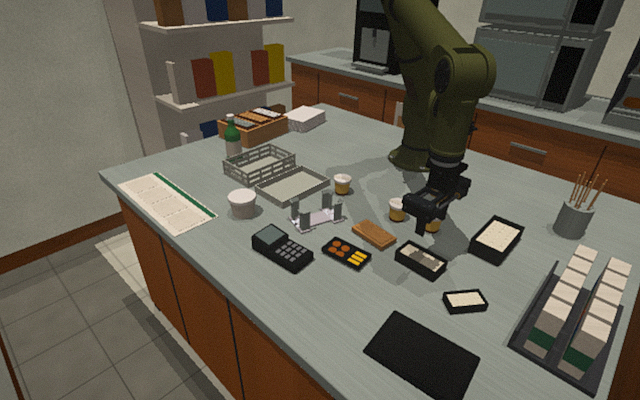

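{"api": "play_rows", "payload": {
  "targets": "0 0.45 0 -0.016 0 -0.009 1;0 0 4 0 0 0 1;0 0 4 0 0 0 1;0 0 2 0 0 0 1;0 0 0 0 0 0 1"
}}

```text
time: 4.82
position: [0.5674, 0.3567, 0.2221]
tool_rot: [2.249, 2.18, 0.038]
ft_force: [0.4, 0.6, 0.4]
grip_width: 0.999
```

Run:
```python
from h import *
step([.56,.355,.188],-1.5)
```

```text
t 4.83 pos [0.5674 0.3567 0.2221] f [0.4 0.6 0.4] w 0.999 j7 -0.99
 turn rad [ 0.023 -0.011 -0.005]  shift cm now-axes [-0.23 -0.81  3.39]  after-turn axes [-0.19 -0.74  3.41]
```

{"api": "play_rows", "payload": {
  "targets": "-0.2 -0.7 0 0.02 -0.01 -0.005 1;0 0 0 0 0 0 1;0 0 0 0 0 0 1"
}}

```text
time: 5.2
position: [0.561, 0.356, 0.2265]
tool_rot: [2.249, 2.19, 0.012]
ft_force: [-0.2, -0.4, 0.6]
grip_width: 1.001
```

Run:
```python
from h import *
step([.56,.355,.188],-1.5)
```

```text
t 5.20 pos [0.561  0.356  0.2265] f [-0.2 -0.4  0.6] w 1.001 j7 -0.99
 turn rad [ 0.007 -0.004 -0.   ]  shift cm now-axes [-0.11 -0.13  3.85]  after-turn axes [-0.1  -0.1   3.85]
```

{"api": "play_rows", "payload": {
  "targets": "-0.1 -0.1 1.5 0.006 -0.003 0 1;0 0 1.2 0 0 0 1;0 0 0.7 0 0 0 1;0 0 0 0 0 0 1;0 0 0 0 0 0 1"
}}

```text
time: 5.82
position: [0.56, 0.3548, 0.1896]
tool_rot: [2.251, 2.192, 0.001]
ft_force: [-0.9, -0.2, 1.0]
grip_width: 1.003
```

Run:
```python
from h import *
step([.56,.355,.188],-1.5)
s=img("scene","s2");cv2.imwrite("pics/s2c.png",cv2.resize(s["pixels"][170:310,360:520],None,fx=4,fy=4))
```

```text
t 5.83 pos [0.56   0.3548 0.1896] f [-0.9 -0.2  1. ] w 1.003 j7 -1.01
 turn rad [ 0. -0. -0.]  shift cm now-axes [ 0.02 -0.    0.16]  after-turn axes [ 0.02 -0.    0.16]
```

View pics/s2c.png

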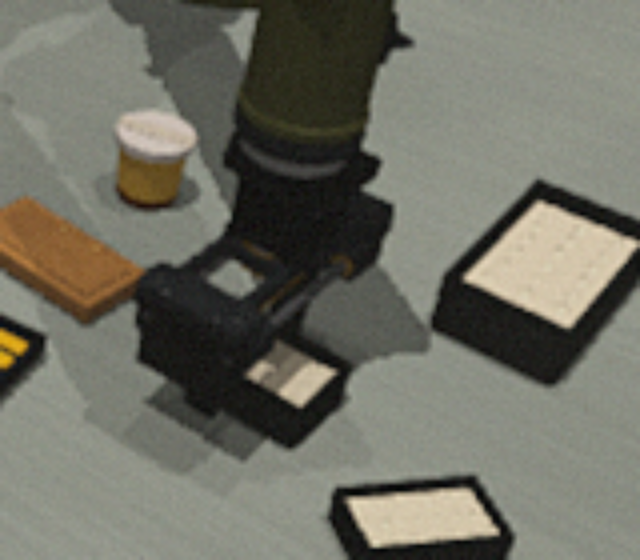

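{"api": "play_rows", "payload": {
  "targets": "0 0 0 0 0 0 0.6;0 0 0 0 0 0 0.3;0 0 0 0 0 0 0.3;0 0 0 0 0 0 0.3;0 0 0 0 0 0 0.3;0 0 0 0 0 0 0.3",
  "newtons": 25
}}

```text
time: 6.62
position: [0.5603, 0.355, 0.1905]
tool_rot: [2.25, 2.191, 0.003]
ft_force: [0.5, 0.1, -0.6]
grip_width: 0.745
```

Run:
```python
from h import *
step([.56,.355,.188],-1.5)
```

```text
t 6.62 pos [0.5603 0.355  0.1905] f [ 0.5  0.1 -0.6] w 0.745 j7 -1.01
 turn rad [ 0.002 -0.001 -0.   ]  shift cm now-axes [-0.   -0.03  0.25]  after-turn axes [-0.   -0.03  0.25]
```

{"api": "play_rows", "payload": {
  "targets": "0 0 0 0 0 0 -1;0 0 -2 0 0 0 -1;0 0 -3 0 0 0 -1;0 0 -3 0 0 0 -1;0 0 -3 0 0 0 -1;0 0 -1 0 0 0 -1;0 0 0 0 0 0 -1"
}}

```text
time: 7.5
position: [0.5591, 0.3547, 0.3169]
tool_rot: [2.249, 2.193, 0.0]
ft_force: [0.1, -0.0, -4.1]
grip_width: 0.747
```

Run:
```python
from h import *
step([.6075,.0113,.31],72.6)
```

```text
t 7.50 pos [0.5591 0.3547 0.3169] f [ 0.1 -0.  -4.1] w 0.747 j7 -0.94
 turn rad [ 0.     0.    -1.293]  shift cm now-axes [-34.21   5.72   0.7 ]  after-turn axes [-14.89 -31.32   0.69]
```

{"api": "play_rows", "payload": {
  "targets": "-2 0.3 0 0 0 0 -1;-4 0.7 0 0 0 0 -1;-4 0.7 0 0 0 0 -1;-4 0.7 0 0 0 0 -1;-4 0.7 0 0 0 0 -1;-4 0.7 0 0 0 0 -1;-4 0.7 0 0 0 0 -1;-3 0.6 0 0 0 0 -1;-1 0.2 0 0 0 0 -1;0 0 0 0 0 0 -1"
}}

```text
time: 8.75
position: [0.6012, 0.0432, 0.303]
tool_rot: [-2.236, -2.188, 0.026]
ft_force: [0.5, 0.9, -2.5]
grip_width: 0.752
```

{"api": "play_rows", "payload": {
  "targets": "0 0 0 0 0 -0.08 -1;0 0 0 0 0 -0.16 -1;0 0 0 0 0 -0.16 -1;0 0 0 0 0 -0.16 -1;0 0 0 0 0 -0.16 -1;0 0 0 0 0 -0.16 -1;0 0 0 0 0 -0.16 -1;0 0 0 0 0 -0.12 -1;0 0 0 0 0 0 -1"
}}

```text
time: 9.88
position: [0.5959, 0.0654, 0.3025]
tool_rot: [-0.568, -3.064, -0.006]
ft_force: [0.2, 0.6, -1.0]
grip_width: 0.745
```

Run:
```python
from h import *
step([.6075,.0113,.31],72.6)
```

```text
t 9.88 pos [0.5959 0.0654 0.3025] f [ 0.2  0.6 -1. ] w 0.745 j7 0.67
 turn rad [-0.    -0.025 -0.063]  shift cm now-axes [-3.   -4.64 -0.83]  after-turn axes [-2.72 -4.82 -0.75]
```

{"api": "play_rows", "payload": {
  "targets": "-1.4 -2.3 -0.4 0 -0.02 -0.06 -1;-1.2 -2.2 -0.3 0 0 0 -1;0 0 0 0 0 0 -1;0 0 0 0 0 0 -1"
}}

```text
time: 10.38
position: [0.6046, 0.0202, 0.3094]
tool_rot: [-0.475, -3.1, -0.006]
ft_force: [-0.4, 0.5, -2.3]
grip_width: 0.74
```

Run:
```python
from h import *
step([.6075,.0113,.31],72.6)
```

```text
t 10.38 pos [0.6046 0.0202 0.3094] f [-0.4  0.5 -2.3] w 0.740 j7 0.80
 turn rad [ 0.003 -0.006 -0.   ]  shift cm now-axes [-0.54 -0.76 -0.07]  after-turn axes [-0.54 -0.76 -0.06]
```

{"api": "play_rows", "payload": {
  "targets": "-0.6 -0.8 0 0.003 -0.006 0 -1;0 0 0 0 0 0 -1;0 0 0 0 0 0 -1"
}}

```text
time: 10.75
position: [0.6076, 0.013, 0.3093]
tool_rot: [0.472, 3.106, 0.001]
ft_force: [-0.6, -0.6, -2.6]
grip_width: 0.745
```

Run:
```python
from h import *
step([.6075,.0113,.31],72.6)
s=img("scene","s3");cv2.imwrite("pics/s3c.png",cv2.resize(s["pixels"][100:260,230:430],None,fx=4,fy=4))
I=img("top","t3")
# held tray rim at z ~ .31-.1905+.036
P=blob(I,309,184,.13,.165,60);print(len(P),*rect(P))
cv2.imwrite("pics/t3c.png",cv2.resize(I["pixels"][130:240,250:380],None,fx=5,fy=5))
```

```text
t 10.75 pos [0.6076 0.013  0.3093] f [-0.6 -0.6 -2.6] w 0.745 j7 0.81
 turn rad [0.    0.    0.002]  shift cm now-axes [-0.04 -0.16 -0.07]  after-turn axes [-0.04 -0.16 -0.07]
300 [567.   25.2] [64.6 39.8] 72.5 146.9
```

View pics/s3c.png

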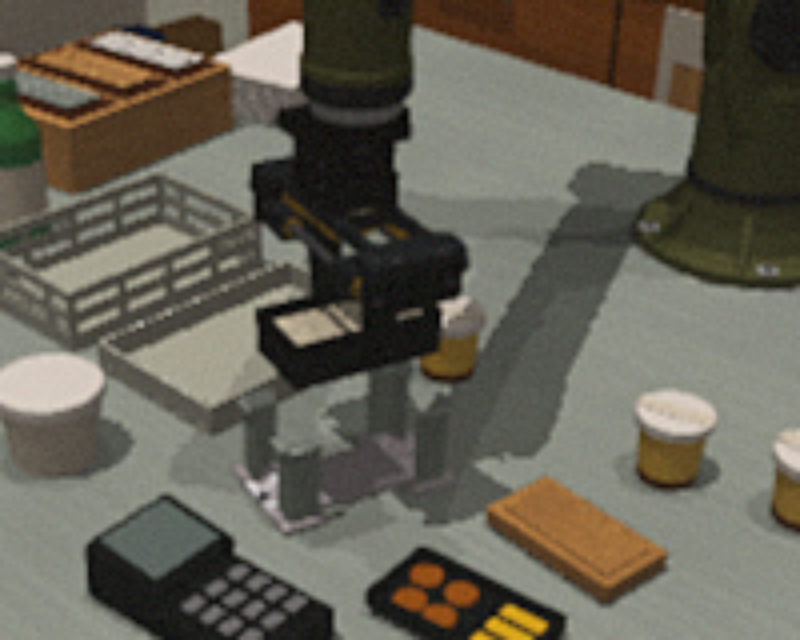

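View pics/t3c.png

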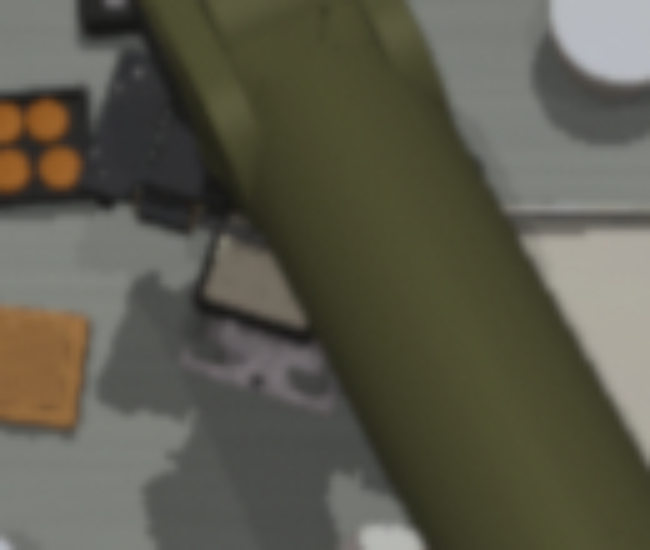

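Run:
```python
from h import *
I=dict(np.load("t3.npz"));P=blob(I,298,192,.13,.165,60)*1000
y=np.radians(-17.4);ex=np.array([np.cos(y),np.sin(y)]);ey=np.array([-ex[1],ex[0]])
a=P[:,:2]@ex;b=P[:,:2]@ey
print("end",np.percentile(a,[0,1,3]),"lat",np.percentile(b,[0,1,99,100]))
n=np.array([605.5,10.1]);t=np.array([607.6,13.0]);g=np.array([607.5,11.3])
print("nest cam",n@ex,n@ey,"tcp",t@ex,t@ey,"goal",g@ex,g@ey)
# slab near end for lateral
m=a<a.min()+12;print(b[m].min(),b[m].max(),(b[m].min()+b[m].max())/2)
```

```text
end [513.63692069 513.89427037 514.15638462] lat [161.35159098 164.22416608 225.5041328  225.87146253]
nest cam 574.7722069148192 190.70702702907485 tcp 575.9088933071607 194.10230964550988 goal 576.3218386211445 192.4501970078066
161.35159097559736 225.18738395410404 193.2694874648507
```

```bash
cat >> h.py <<'E'
_y=np.radians(-17.4);EX=np.array([np.cos(_y),np.sin(_y)]);EY=np.array([-EX[1],EX[0]])
NEST=(575.9*EX+191.6*EY)/1000
E
python3 - <<'E'
from h import *
print(NEST);step([*NEST,.1965],72.6)
E
```

```text
[0.60684322 0.01061485]
t 10.85 pos [0.6076 0.0126 0.3093] f [ 0.6  0.4 -2.8] w 0.749 j7 0.81
 turn rad [0.    0.    0.002]  shift cm now-axes [ 0.02 -0.22 11.28]  after-turn axes [ 1.000e-02 -2.200e-01  1.128e+01]
```

Descend to just above the guides (tray foot at ~0.08), then check.

{"api": "play_rows", "payload": {
  "targets": "0 -0.2 1 0 0 0 -1;0 0 1.2 0 0 0 -1;0 0 0.6 0 0 0 -1;0 0 0 0 0 0 -1;0 0 0 0 0 0 -1"
}}

```text
time: 11.48
position: [0.6066, 0.0106, 0.2784]
tool_rot: [-0.472, -3.105, -0.0]
ft_force: [0.2, 0.4, -2.4]
grip_width: 0.745
```

Run:
```python
from h import *
step([*NEST,.1965],72.6)
s=img("scene","s4");cv2.imwrite("pics/s4c.png",cv2.resize(s["pixels"][150:240,270:370],None,fx=8,fy=8,interpolation=cv2.INTER_CUBIC)[:600])
```

```text
t 11.47 pos [0.6066 0.0106 0.2784] f [ 0.2  0.4 -2.4] w 0.745 j7 0.80
 turn rad [-0.    -0.001  0.002]  shift cm now-axes [-0.03  0.01  8.19]  after-turn axes [-0.02  0.01  8.19]
```

View pics/s4c.png

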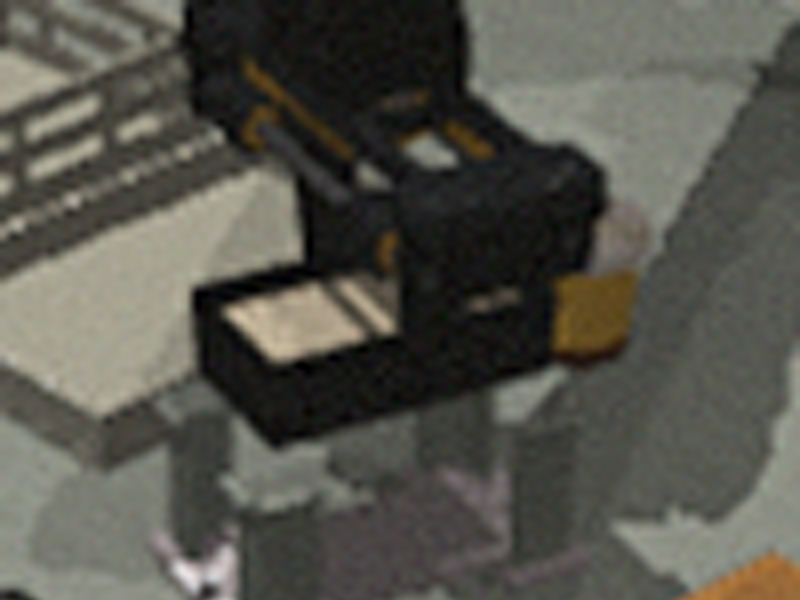

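Aligned above the guides. I lower slowly in stages, watching force.

{"api": "play_rows", "payload": {
  "targets": "0 0 0.8 0 0 0 -1;0 0 0.8 0 0 0 -1;0 0 0.6 0 0 0 -1;0 0 0 0 0 0 -1"
}}

```text
time: 12.02
position: [0.6066, 0.0105, 0.255]
tool_rot: [-0.472, -3.105, 0.0]
ft_force: [-0.8, -0.6, -2.3]
grip_width: 0.748
```

Run:
```python
from h import *
step([*NEST,.1965],72.6)
```

```text
t 12.03 pos [0.6066 0.0105 0.255 ] f [-0.8 -0.6 -2.3] w 0.748 j7 0.78
 turn rad [-0.    -0.001  0.002]  shift cm now-axes [-0.02  0.02  5.85]  after-turn axes [-0.02  0.02  5.85]
```

{"api": "play_rows", "payload": {
  "targets": "0 0 0.7 0 0 0 -1;0 0 0.7 0 0 0 -1;0 0 0.6 0 0 0 -1;0 0 0 0 0 0 -1"
}}

```text
time: 12.52
position: [0.6067, 0.0104, 0.2335]
tool_rot: [-0.472, -3.105, 0.0]
ft_force: [-0.3, -0.8, -1.9]
grip_width: 0.746
```

Run:
```python
from h import *
step([*NEST,.1965],72.6)
```

```text
t 12.53 pos [0.6067 0.0104 0.2335] f [-0.3 -0.8 -1.9] w 0.746 j7 0.77
 turn rad [-0.    -0.001  0.002]  shift cm now-axes [-0.02  0.02  3.7 ]  after-turn axes [-0.01  0.02  3.7 ]
```

{"api": "play_rows", "payload": {
  "targets": "0 0 0.8 0 0 0 -1;0 0 0.8 0 0 0 -1;0 0 0.7 0 0 0 -1;0 0 0.5 0 0 0 -1;0 0 0 0 0 0 -1;0 0 0 0 0 0 -1"
}}

```text
time: 13.28
position: [0.6068, 0.0105, 0.2035]
tool_rot: [-0.472, -3.105, -0.0]
ft_force: [0.1, 0.0, -2.5]
grip_width: 0.744
```

Run:
```python
from h import *
step([*NEST,.1965],72.6)
```

```text
t 13.28 pos [0.6068 0.0105 0.2035] f [ 0.1  0.  -2.5] w 0.744 j7 0.74
 turn rad [-0.    -0.001  0.002]  shift cm now-axes [-0.    0.02  0.7 ]  after-turn axes [-0.    0.02  0.7 ]
```

{"api": "play_rows", "payload": {
  "targets": "0 0 0.3 0 0 0 -1;0 0 0.3 0 0 0 -1;0 0 0.2 0 0 0 -1;0 0 0 0 0 0 -1"
}}

```text
time: 13.78
position: [0.6072, 0.0106, 0.1966]
tool_rot: [0.473, 3.105, -0.0]
ft_force: [0.2, -0.8, -2.5]
grip_width: 0.744
```

Run:
```python
from h import *
step([*NEST,.1965],72.6)
```

```text
t 13.78 pos [0.6072 0.0106 0.1966] f [ 0.2 -0.8 -2.5] w 0.744 j7 0.74
 turn rad [-0.     0.     0.002]  shift cm now-axes [ 0.03 -0.01  0.01]  after-turn axes [ 0.03 -0.01  0.01]
```

{"api": "play_rows", "payload": {
  "targets": "0 0 0.15 0 0 0 -1;0 0 0.1 0 0 0 -1;0 0 0 0 0 0 -1"
}}

```text
time: 14.15
position: [0.6074, 0.011, 0.1967]
tool_rot: [0.473, 3.105, -0.003]
ft_force: [-0.5, 0.4, -2.5]
grip_width: 0.746
```

Run:
```python
from h import *
step([*NEST,.1965],72.6)
```

```text
t 14.15 pos [0.6074 0.011  0.1967] f [-0.5  0.4 -2.5] w 0.746 j7 0.74
 turn rad [-0.002  0.001  0.001]  shift cm now-axes [ 0.04 -0.05  0.02]  after-turn axes [ 0.04 -0.05  0.02]
```

{"api": "play_rows", "payload": {
  "targets": "0 0 0.4 0 0 0 -1;0 0 0.3 0 0 0 -1"
}}

```text
time: 14.4
position: [0.6079, 0.0117, 0.196]
tool_rot: [0.474, 3.106, -0.01]
ft_force: [-9.1, -3.2, 20.5]
grip_width: 0.744
```

{"api": "play_rows", "payload": {
  "targets": "0 0 -0.1 0 0 0 -1;0 0 0 0 0 0 -1;0 0 0 0 0 0 0.7;0 0 0 0 0 0 1;0 0 0 0 0 0 1;0 0 0 0 0 0 1"
}}

```text
time: 15.15
position: [0.6084, 0.0117, 0.1966]
tool_rot: [0.473, 3.104, -0.009]
ft_force: [0.2, -0.9, -0.1]
grip_width: 0.989
```

Run:
```python
from h import *
step([*NEST,.1965],72.6)
```

```text
t 15.15 pos [0.6084 0.0117 0.1966] f [ 0.2 -0.9 -0.1] w 0.989 j7 0.73
 turn rad [-0.005  0.003  0.001]  shift cm now-axes [ 0.12 -0.15  0.01]  after-turn axes [ 0.12 -0.15  0.01]
```

{"api": "play_rows", "payload": {
  "targets": "0 0 -1 0 0 0 1;0 0 -3 0 0 0 1;0 0 -4 0 0 0 1;0 0 -4 0 0 0 1;0 0 -2 0 0 0 1;0 0 0 0 0 0.08 1;0 0 0 0 0 0.18 1;0 0 0 0 0 0.18 1;0 0 0 0 0 0.18 1;0 0 0 0 0 0.18 1;0 0 0 0 0 0.18 1;0 0 0 0 0 0.12 1;0 0 0 0 0 0 1"
}}

```text
time: 16.77
position: [0.6068, 0.013, 0.3417]
tool_rot: [2.065, 2.364, -0.01]
ft_force: [0.5, -0.6, 0.0]
grip_width: 1.0
```

Run:
```python
from h import *
step([.6735,.1925,.185],6)
I=img("top","t5");cv2.imwrite("pics/t5c.png",I["pixels"])
```

```text
t 16.77 pos [0.6068 0.013  0.3417] f [ 0.5 -0.6  0. ] w 1.000 j7 -0.20
 turn rad [-0.003  0.006  0.03 ]  shift cm now-axes [16.98  9.08 15.55]  after-turn axes [17.15  8.51 15.67]
```

View pics/t5c.png

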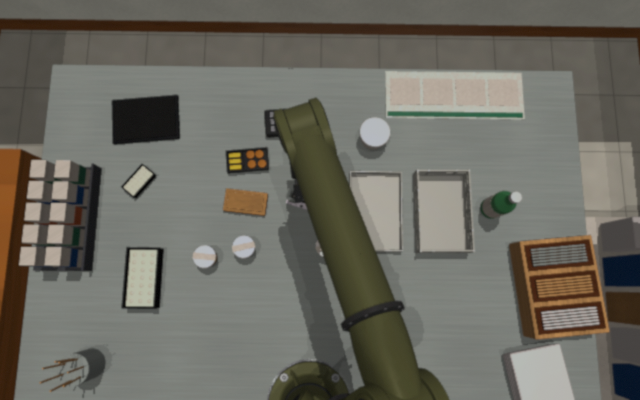

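{"api": "play_rows", "payload": {
  "targets": "2 1 0 0 0.005 0.03 1;4 2 0 0 0 0 1;4 2 0 0 0 0 1;4 2 0 0 0 0 1;2.5 1.2 2 0 0 0 1;0 0 3 0 0 0 1;0 0 3 0 0 0 1;0 0 0 0 0 0 1;0 0 0 0 0 0 1"
}}

```text
time: 17.95
position: [0.6722, 0.1897, 0.2574]
tool_rot: [-2.081, -2.347, 0.005]
ft_force: [0.4, 0.3, 0.4]
grip_width: 1.002
```

Run:
```python
from h import *
I=dict(np.load("t5.npz"))
for n,u,v,a,b in(("inner",247,160,.008,.05),("lid",245,202,.008,.05)):
    P=blob(I,u,v,a,b,35);print(n,len(P),*rect(P), "mean",np.round(P.mean(0)*1000,1))
step([.6735,.1925,.185],6)
s=img("scene","s5");cv2.imwrite("pics/s5c.png",cv2.resize(s["pixels"][140:290,270:470],None,fx=4,fy=4,interpolation=cv2.INTER_CUBIC))
```

```text
inner 965 [675.2 191.6] [122.9  73.9] -84.7 16.8 mean [672.2 191.5  17. ]
lid 989 [547.8 192.6] [124.2  68.4] 84.6 22.6 mean [546.8 191.2  22.4]
t 17.95 pos [0.6722 0.1897 0.2574] f [0.4 0.3 0.4] w 1.002 j7 -0.53
 turn rad [-0.006 -0.002  0.015]  shift cm now-axes [0.25 0.21 7.24]  after-turn axes [0.27 0.16 7.24]
```

View pics/s5c.png

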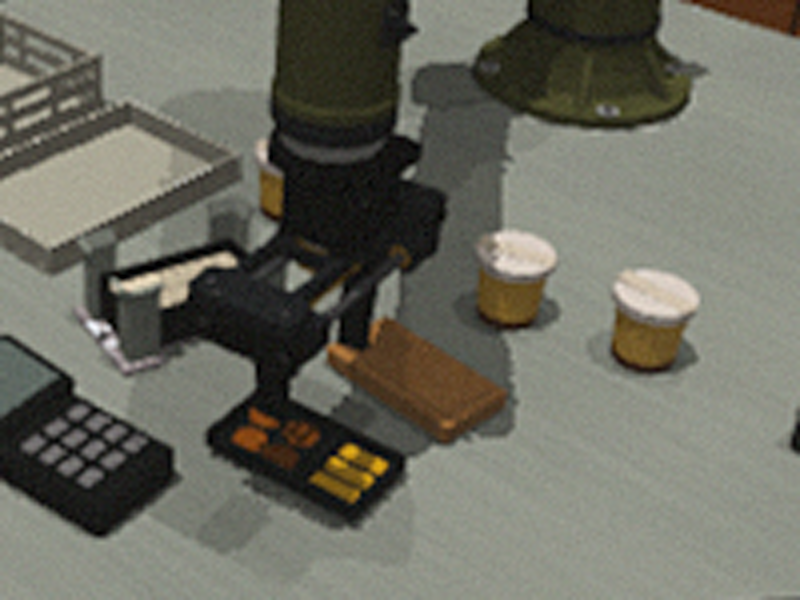

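{"api": "play_rows", "payload": {
  "targets": "0.3 0.2 2 -0.006 -0.002 0.015 1;0 0 2.5 0 0 0 1;0 0 1.4 0 0 0 1;0 0 0 0 0 0 1;0 0 0 0 0 0 1"
}}

```text
time: 18.62
position: [0.6751, 0.193, 0.1983]
tool_rot: [2.102, 2.329, 0.006]
ft_force: [0.4, -0.5, 1.3]
grip_width: 1.0
```

Run:
```python
from h import *
step([.6735,.1925,.185],6)
```

```text
t 18.62 pos [0.6751 0.193  0.1983] f [ 0.4 -0.5  1.3] w 1.000 j7 -0.58
 turn rad [ 0.006  0.    -0.003]  shift cm now-axes [-0.03 -0.17  1.33]  after-turn axes [-0.03 -0.16  1.33]
```

{"api": "play_rows", "payload": {
  "targets": "0 -0.15 0.7 0.006 0 -0.003 1;0 0 0.5 0 0 0 1;0 0 0.2 0 0 0 1;0 0 0 0 0 0 1"
}}

```text
time: 19.12
position: [0.6741, 0.193, 0.185]
tool_rot: [2.101, 2.334, 0.002]
ft_force: [0.5, 0.2, 0.9]
grip_width: 0.999
```

Run:
```python
from h import *
step([.6735,.1925,.185],6)
```

```text
t 19.12 pos [0.6741 0.193  0.185 ] f [0.5 0.2 0.9] w 0.999 j7 -0.58
 turn rad [ 0.002 -0.     0.   ]  shift cm now-axes [-0.04 -0.07  0.  ]  after-turn axes [-0.04 -0.07  0.  ]
```

{"api": "play_rows", "payload": {
  "targets": "0 0 0 0 0 0 0.6;0 0 0 0 0 0 0.4;0 0 0 0 0 0 -1;0 0 0 0 0 0 -1;0 0 0 0 0 0 -1;0 0 0 0 0 0 -1",
  "newtons": 20
}}

```text
time: 19.88
position: [0.6743, 0.1931, 0.1854]
tool_rot: [2.101, 2.334, 0.003]
ft_force: [0.5, 1.1, 0.4]
grip_width: 0.752
```

Run:
```python
from h import *
step([.6735,.1925,.185],6)
```

```text
t 19.88 pos [0.6743 0.1931 0.1854] f [0.5 1.1 0.4] w 0.752 j7 -0.58
 turn rad [ 0.002 -0.     0.   ]  shift cm now-axes [-0.05 -0.08  0.04]  after-turn axes [-0.05 -0.08  0.04]
```

{"api": "play_rows", "payload": {
  "targets": "0 0 -1 0 0 0 -1;0 0 -3 0 0 0 -1;0 0 -4 0 0 0 -1;0 0 -3.5 0 0 0 -1;0 0 -2 0 0 0 -1;0 0 0 0 0 0 -1;0 0 0 0 0 -0.08 -1;0 0 0 0 0 -0.16 -1;0 0 0 0 0 -0.16 -1;0 0 0 0 0 -0.16 -1;0 0 0 0 0 -0.16 -1;0 0 0 0 0 -0.16 -1;0 0 0 0 0 -0.16 -1;0 0 0 0 0 -0.1 -1;0 0 0 0 0 0 -1"
}}

```text
time: 21.75
position: [0.6702, 0.1904, 0.3075]
tool_rot: [-0.445, -3.089, 0.017]
ft_force: [0.3, 0.5, -1.4]
grip_width: 0.757
```

Run:
```python
from h import *
step([*NEST,.30],72.6)
I=img("top","t6");cv2.imwrite("pics/t6c.png",cv2.resize(I["pixels"][130:240,250:380],None,fx=5,fy=5))
```

```text
t 21.75 pos [0.6702 0.1904 0.3075] f [ 0.3  0.5 -1.4] w 0.757 j7 0.56
 turn rad [-0.014 -0.018  0.017]  shift cm now-axes [  0.98 -19.02   1.03]  after-turn axes [  0.67 -19.05   0.75]
```

View pics/t6c.png

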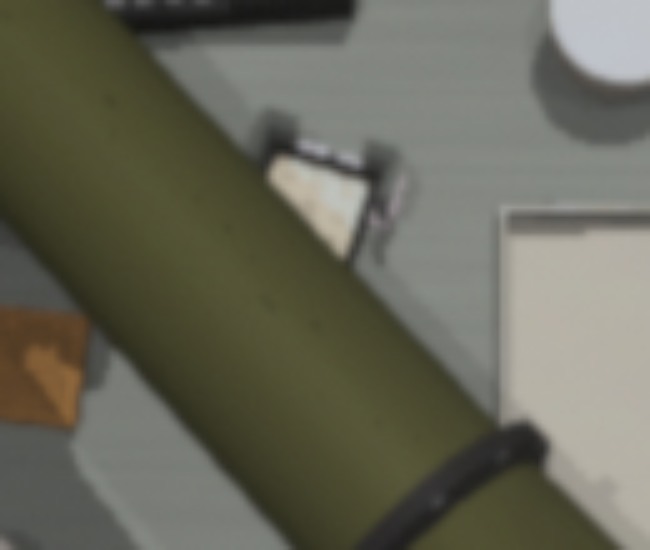

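{"api": "play_rows", "payload": {
  "targets": "0.3 -2 0 -0.014 -0.018 0.017 -1;0.1 -4 0 0 0 0 -1;0.1 -4 0 0 0 0 -1;0.1 -4 0 0 0 0 -1;0 -3 0.4 0 0 0 -1;0 -1 0.2 0 0 0 -1;0 0 0 0 0 0 -1;0 0 0 0 0 0 -1"
}}

```text
time: 22.8
position: [0.6072, 0.0184, 0.2974]
tool_rot: [-0.49, -3.099, -0.001]
ft_force: [-0.0, 0.1, -2.0]
grip_width: 0.753
```

Run:
```python
from h import *
step([*NEST,.30],72.6)
```

```text
t 22.80 pos [0.6072 0.0184 0.2974] f [-0.   0.1 -2. ] w 0.753 j7 0.76
 turn rad [-0.    -0.004 -0.01 ]  shift cm now-axes [-0.2  -0.75 -0.26]  after-turn axes [-0.2  -0.75 -0.26]
```

{"api": "play_rows", "payload": {
  "targets": "-0.2 -0.75 0 0 -0.004 -0.01 -1;0 0 0 0 0 0 -1;0 0 0 0 0 0 -1"
}}

```text
time: 23.18
position: [0.6071, 0.0134, 0.298]
tool_rot: [0.467, 3.106, 0.002]
ft_force: [0.0, 0.3, -1.1]
grip_width: 0.756
```

```bash
cat >> h.py <<'E'
def held(I,u,v,z0,z1):
    """visible end of held part in nest axes (mm, top camera)"""
    P=blob(I,u,v,z0,z1,60)*1000;a=P[:,:2]@EX;b=P[:,:2]@EY;m=a<a.min()+12
    print("n",len(P),"z",np.median(P[:,2]),"end",np.percentile(a,[0,1,3]),"lat",np.percentile(b[m],[0,1,99,100]),"mid",np.percentile(b[m],[1,99]).mean(),"| nest cam 574.8 190.7")
E
python3 - <<'E'
from h import *
step([*NEST,.30],72.6)
I=img("top","t7");held(I,298,192,.105,.16)
cv2.imwrite("pics/t7c.png",cv2.resize(I["pixels"][130:240,250:380],None,fx=5,fy=5))
E
```

```text
t 23.18 pos [0.6071 0.0134 0.298 ] f [ 0.   0.3 -1.1] w 0.756 j7 0.78
 turn rad [0.002 0.001 0.005]  shift cm now-axes [-0.06 -0.27 -0.2 ]  after-turn axes [-0.06 -0.27 -0.2 ]
n 316 z 129.47710572374064 end [513.62339915 514.33327584 514.64341067] lat [161.26956853 161.37515607 226.44065889 226.84905063] mid 193.90790748232118 | nest cam 574.8 190.7
```

View pics/t7c.png

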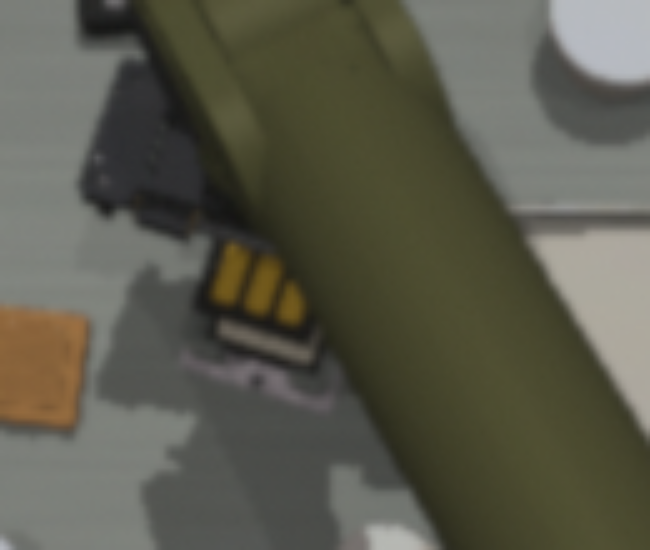

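{"api": "play_rows", "payload": {
  "targets": "0 -0.27 0.6 0.002 0.001 0.005 -1;0 0 1 0 0 0 -1;0 0 0.8 0 0 0 -1;0 0 0.5 0 0 0 -1;0 0 0 0 0 0 -1"
}}

```text
time: 23.85
position: [0.6059, 0.0104, 0.266]
tool_rot: [-0.475, -3.104, 0.001]
ft_force: [-0.8, 0.5, -1.1]
grip_width: 0.754
```

Run:
```python
from h import *
step([*NEST,.2194],72.6)
```

```text
t 23.85 pos [0.6059 0.0104 0.266 ] f [-0.8  0.5 -1.1] w 0.754 j7 0.76
 turn rad [-0.001 -0.002 -0.   ]  shift cm now-axes [-0.09  0.05  4.66]  after-turn axes [-0.08  0.05  4.66]
```

{"api": "play_rows", "payload": {
  "targets": "-0.04 0.05 0.8 0 -0.002 0 -1;0 0 0.8 0 0 0 -1;0 0 0.7 0 0 0 -1;0 0 0.5 0 0 0 -1;0 0 0 0 0 0 -1"
}}

```text
time: 24.48
position: [0.6066, 0.0108, 0.236]
tool_rot: [0.475, 3.105, -0.001]
ft_force: [-0.8, -0.4, -1.6]
grip_width: 0.758
```

Run:
```python
from h import *
step([*NEST,.2194],72.6)
```

```text
t 24.48 pos [0.6066 0.0108 0.236 ] f [-0.8 -0.4 -1.6] w 0.758 j7 0.74
 turn rad [-0.001  0.    -0.   ]  shift cm now-axes [-0.03 -0.01  1.66]  after-turn axes [-0.03 -0.01  1.66]
```

{"api": "play_rows", "payload": {
  "targets": "0 0 0.6 0 0 0 -1;0 0 0.5 0 0 0 -1;0 0 0.4 0 0 0 -1;0 0 0.2 0 0 0 -1;0 0 0 0 0 0 -1"
}}

```text
time: 25.1
position: [0.607, 0.011, 0.2196]
tool_rot: [0.476, 3.104, -0.002]
ft_force: [-0.6, -0.5, -0.9]
grip_width: 0.76
```

Run:
```python
from h import *
step([*NEST,.2194],72.6)
```

```text
t 25.10 pos [0.607  0.011  0.2196] f [-0.6 -0.5 -0.9] w 0.760 j7 0.73
 turn rad [-0.001  0.001 -0.001]  shift cm now-axes [ 0.   -0.04  0.02]  after-turn axes [ 0.   -0.04  0.02]
```

{"api": "play_rows", "payload": {
  "targets": "0 0 0.3 0 0 0 -1;0 0 0.3 0 0 0 -1"
}}

```text
time: 25.35
position: [0.6073, 0.0116, 0.219]
tool_rot: [0.477, 3.104, -0.008]
ft_force: [-8.5, -2.0, 21.2]
grip_width: 0.757
```

Seated on contact at the expected height. Release.

{"api": "play_rows", "payload": {
  "targets": "0 0 -0.1 0 0 0 -1;0 0 0 0 0 0 -1;0 0 0 0 0 0 0.7;0 0 0 0 0 0 1;0 0 0 0 0 0 1;0 0 0 0 0 0 1;0 0 -1 0 0 0 1;0 0 -3 0 0 0 1;0 0 -4 0 0 0 1;0 0 -3 0 0 0 1;0 0 0 0 0 0.08 1;0 0 0 0 0 0.18 1;0 0 0 0 0 0.18 1;0 0 0 0 0 0.18 1;0 0 0 0 0 0.18 1;0 0 0 0 0 0.18 1;0 0 0 0 0 0.18 1;0 0 0 0 0 0 1"
}}

```text
time: 27.6
position: [0.6074, 0.0152, 0.3423]
tool_rot: [2.132, 2.295, 0.005]
ft_force: [-0.1, 0.6, 0.5]
grip_width: 0.999
```

Run:
```python
from h import *
step([.5495,.1937,.185],-5)
I=img("top","t8");cv2.imwrite("pics/t8c.png",cv2.resize(I["pixels"][120:280,180:400],None,fx=3.6,fy=3.6))
P=blob(I,245,202,.008,.05,35);print(len(P),*rect(P))
# colour-based lid
hsv=cv2.cvtColor(I["pixels"],cv2.COLOR_BGR2HSV);m=((hsv[...,1]>110)&(hsv[...,0]<20)).astype(np.uint8)
m[:180]=0;m[225:]=0;m[:,:215]=0;m[:,275:]=0
ys,xs=np.nonzero(m);P=np.array([ray(I,x,y,.021) for x,y in zip(xs,ys)]);print(len(P),*rect(P))
s=img("scene","s8");cv2.imwrite("pics/s8c.png",cv2.resize(s["pixels"][150:270,270:430],None,fx=5,fy=5,interpolation=cv2.INTER_CUBIC))
```

```text
t 27.60 pos [0.6074 0.0152 0.3423] f [-0.1  0.6  0.5] w 0.999 j7 -0.28
 turn rad [0.009 0.004 0.161]  shift cm now-axes [18.3  -4.6  15.61]  after-turn axes [17.28 -7.32 15.73]
987 [549.  193.8] [125.7  68.8] 83.9 22.4
917 [545.9 191. ] [119.6  64.3] 83.7 21.0
```

View pics/t8c.png

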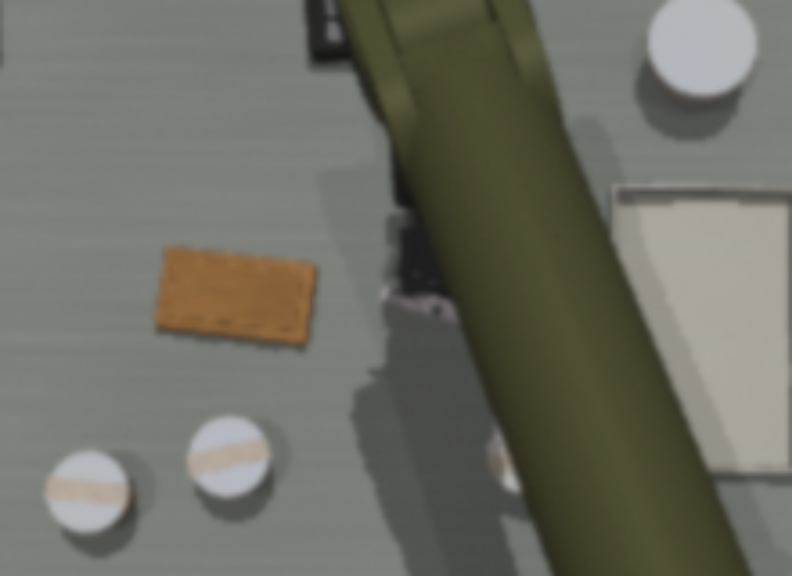

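View pics/s8c.png

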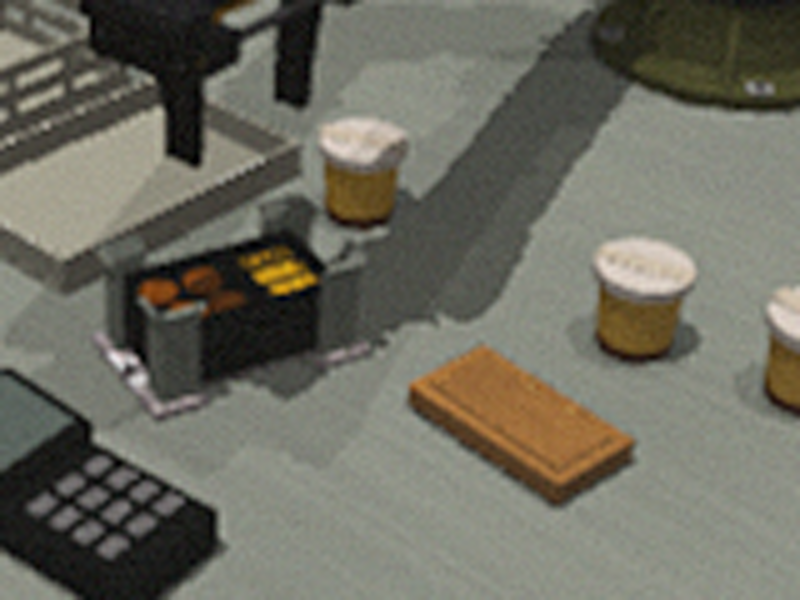

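Run:
```python
from h import *
step([.5485,.1925,.185],-6)
```

```text
t 27.70 pos [0.6074 0.0151 0.342 ] f [-0.4 -0.7 -0.1] w 1.005 j7 -0.28
 turn rad [0.009 0.003 0.18 ]  shift cm now-axes [18.19 -4.68 15.59]  after-turn axes [17.03 -7.71 15.7 ]
```

{"api": "play_rows", "payload": {
  "targets": "0 0 0 0.009 0.004 0.17 1;2 -0.9 0 0 0 0 1;4 -1.7 0 0 0 0 1;4 -1.7 0 0 0 0 1;4 -1.7 0 0 0 0 1;2.5 -1.2 2 0 0 0 1;0 0 3 0 0 0 1;0 0 2 0 0 0 1;0 0 0 0 0 0 1;0 0 0 0 0 0 1"
}}

```text
time: 28.95
position: [0.5421, 0.2024, 0.2727]
tool_rot: [-2.274, -2.161, -0.009]
ft_force: [-0.4, 0.2, -0.1]
grip_width: 0.999
```

Run:
```python
from h import *
step([.5485,.1925,.185],-6)
```

```text
t 28.95 pos [0.5421 0.2024 0.2727] f [-0.4  0.2 -0.1] w 0.999 j7 -0.76
 turn rad [ 0.    -0.008  0.054]  shift cm now-axes [-1.03  0.69  8.76]  after-turn axes [-0.92  0.74  8.77]
```

{"api": "play_rows", "payload": {
  "targets": "-0.95 0.74 2 0 -0.008 0.054 1;0 0 2.5 0 0 0 1;0 0 2 0 0 0 1;0 0 0 0 0 0 1;0 0 0 0 0 0 1"
}}

```text
time: 29.58
position: [0.5526, 0.192, 0.2108]
tool_rot: [2.335, 2.095, 0.011]
ft_force: [0.2, -0.5, -0.2]
grip_width: 0.999
```

Run:
```python
from h import *
step([.5485,.1925,.185],-6)
```

```text
t 29.57 pos [0.5526 0.192  0.2108] f [ 0.2 -0.5 -0.2] w 0.999 j7 -0.85
 turn rad [ 0.008 -0.002 -0.004]  shift cm now-axes [ 0.   -0.43  2.58]  after-turn axes [ 0.01 -0.41  2.58]
```

{"api": "play_rows", "payload": {
  "targets": "0 -0.4 1 0.008 -0.002 -0.004 1;0 0 0.9 0 0 0 1;0 0 0.5 0 0 0 1;0 0 0 0 0 0 1;0 0 0 0 0 0 1"
}}

```text
time: 30.2
position: [0.5488, 0.193, 0.1866]
tool_rot: [2.333, 2.103, 0.003]
ft_force: [-0.7, -0.1, 0.9]
grip_width: 0.996
```

Run:
```python
from h import *
step([.5485,.1925,.185],-6)
s=img("scene","s9");cv2.imwrite("pics/s9c.png",cv2.resize(s["pixels"][150:270,290:450],None,fx=5,fy=5,interpolation=cv2.INTER_CUBIC))
```

```text
t 30.20 pos [0.5488 0.193  0.1866] f [-0.7 -0.1  0.9] w 0.996 j7 -0.87
 turn rad [ 0.002 -0.001  0.001]  shift cm now-axes [-0.05 -0.03  0.16]  after-turn axes [-0.05 -0.03  0.16]
```

View pics/s9c.png

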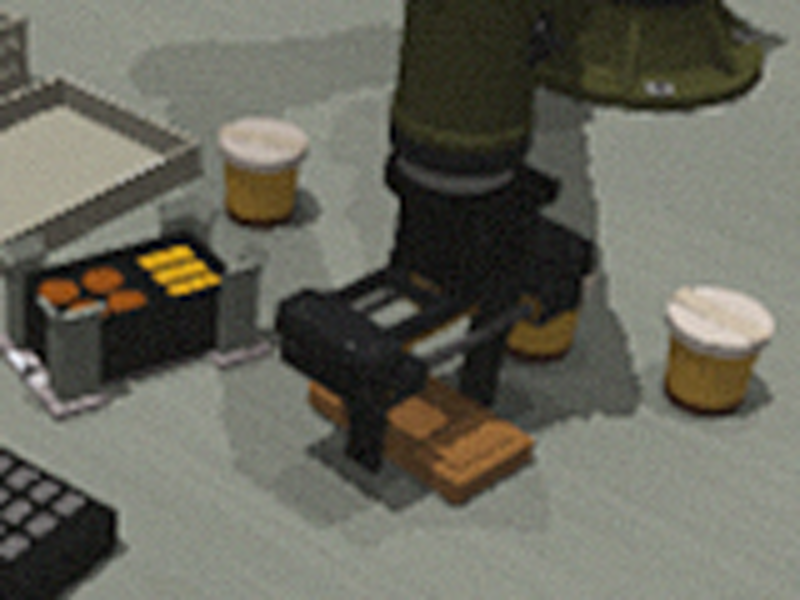

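{"api": "play_rows", "payload": {
  "targets": "0 0 0 0 0 0 0.6;0 0 0 0 0 0 0.4;0 0 0 0 0 0 -1;0 0 0 0 0 0 -1;0 0 0 0 0 0 -1;0 0 0 0 0 0 -1",
  "newtons": 20
}}

```text
time: 31.0
position: [0.5491, 0.193, 0.1871]
tool_rot: [2.333, 2.102, 0.004]
ft_force: [0.1, 0.1, -0.5]
grip_width: 0.755
```

Run:
```python
from h import *
step([.5485,.1925,.185],-6)
```

```text
t 31.00 pos [0.5491 0.193  0.1871] f [ 0.1  0.1 -0.5] w 0.755 j7 -0.87
 turn rad [ 0.003 -0.001  0.001]  shift cm now-axes [-0.06 -0.05  0.21]  after-turn axes [-0.06 -0.05  0.21]
```

{"api": "play_rows", "payload": {
  "targets": "0 0 -1 0 0 0 -1;0 0 -3 0 0 0 -1;0 0 -4 0 0 0 -1;0 0 -3.5 0 0 0 -1;0 0 -2 0 0 0 -1;0 0 0 0 0 0 -1;0 0 0 0 0 -0.08 -1;0 0 0 0 0 -0.16 -1;0 0 0 0 0 -0.16 -1;0 0 0 0 0 -0.16 -1;0 0 0 0 0 -0.16 -1;0 0 0 0 0 -0.16 -1;0 0 0 0 0 -0.16 -1;0 0 0 0 0 -0.16 -1;0 0 0 0 0 -0.16 -1;0 0 0 0 0 0 -1"
}}

```text
time: 33.0
position: [0.5437, 0.1897, 0.3114]
tool_rot: [-0.418, -3.094, 0.013]
ft_force: [-0.8, 0.5, -1.0]
grip_width: 0.754
```

Run:
```python
from h import *
step([*NEST,.31],72.6)
```

```text
t 33.00 pos [0.5437 0.1897 0.3114] f [-0.8  0.5 -1. ] w 0.754 j7 0.50
 turn rad [-0.011 -0.018  0.035]  shift cm now-axes [-10.84 -15.58   0.11]  after-turn axes [-11.38 -15.2    0.14]
```

{"api": "play_rows", "payload": {
  "targets": "0 0 0 -0.01 -0.018 0.035 -1;-1.5 -2 0 0 0 0 -1;-2.8 -3.7 0 0 0 0 -1;-2.8 -3.7 0 0 0 0 -1;-2.5 -3.4 0 0 0 0 -1;-1.2 -1.6 0 0 0 0 -1;0 0 0 0 0 0 -1;0 0 0 0 0 0 -1"
}}

```text
time: 34.0
position: [0.6014, 0.0187, 0.3097]
tool_rot: [0.502, 3.099, -0.001]
ft_force: [0.4, 0.0, -0.4]
grip_width: 0.753
```

Run:
```python
from h import *
step([*NEST,.31],72.6)
```

```text
t 34.00 pos [0.6014 0.0187 0.3097] f [ 0.4  0.  -0.4] w 0.753 j7 0.74
 turn rad [-0.     0.003 -0.017]  shift cm now-axes [-0.77 -0.59 -0.03]  after-turn axes [-0.76 -0.61 -0.03]
```

{"api": "play_rows", "payload": {
  "targets": "-0.76 -0.6 0 0 0.003 -0.017 -1;0 0 0 0 0 0 -1;0 0 0 0 0 0 -1"
}}

```text
time: 34.38
position: [0.6062, 0.0143, 0.3102]
tool_rot: [-0.465, -3.107, -0.001]
ft_force: [-0.8, 0.4, -1.3]
grip_width: 0.755
```

Run:
```python
from h import *
step([*NEST,.31],72.6)
I=img("top","t10");held(I,298,192,.115,.18)
cv2.imwrite("pics/t10c.png",cv2.resize(I["pixels"][130:240,250:380],None,fx=5,fy=5))
```

```text
t 34.38 pos [0.6062 0.0143 0.3102] f [-0.8  0.4 -1.3] w 0.755 j7 0.77
 turn rad [ 0.001 -0.     0.006]  shift cm now-axes [-0.17 -0.33  0.02]  after-turn axes [-0.17 -0.33  0.02]
n 344 z 145.57778000466584 end [510.79807227 511.7897168  511.98952392] lat [161.51571761 161.87125172 225.98521573 226.86741113] mid 193.92823372820612 | nest cam 574.8 190.7
```

View pics/t10c.png

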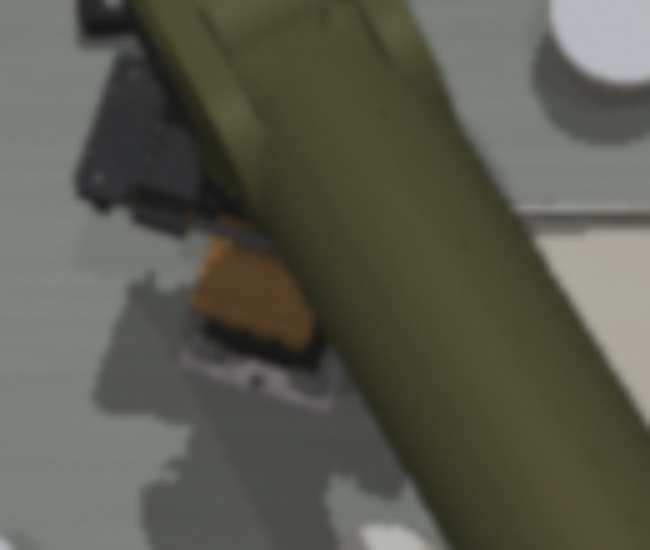

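{"api": "play_rows", "payload": {
  "targets": "-0.17 -0.33 0 0 0 0.006 -1;0 0 0.8 0 0 0 -1;0 0 1 0 0 0 -1;0 0 0.8 0 0 0 -1;0 0 0 0 0 0 -1;0 0 0 0 0 0 -1"
}}

```text
time: 35.17
position: [0.6065, 0.0103, 0.2814]
tool_rot: [-0.475, -3.104, -0.001]
ft_force: [0.2, -0.2, -0.4]
grip_width: 0.757
```

Run:
```python
from h import *
step([*NEST,.2391],72.6)
```

```text
t 35.17 pos [0.6065 0.0103 0.2814] f [ 0.2 -0.2 -0.4] w 0.757 j7 0.75
 turn rad [ 0.    -0.002  0.   ]  shift cm now-axes [-0.03  0.04  4.23]  after-turn axes [-0.02  0.04  4.23]
```

{"api": "play_rows", "payload": {
  "targets": "-0.03 0.04 0.8 0 -0.002 0 -1;0 0 0.8 0 0 0 -1;0 0 0.6 0 0 0 -1;0 0 0.4 0 0 0 -1;0 0 0 0 0 0 -1"
}}

```text
time: 35.8
position: [0.607, 0.0107, 0.2537]
tool_rot: [0.475, 3.105, 0.001]
ft_force: [0.2, 0.2, -0.1]
grip_width: 0.757
```

Run:
```python
from h import *
step([*NEST,.2391],72.6)
```

```text
t 35.80 pos [0.607  0.0107 0.2537] f [ 0.2  0.2 -0.1] w 0.757 j7 0.73
 turn rad [0.    0.001 0.   ]  shift cm now-axes [ 0.01 -0.01  1.46]  after-turn axes [ 0.01 -0.01  1.46]
```

{"api": "play_rows", "payload": {
  "targets": "0 0 0.6 0 0 0 -1;0 0 0.4 0 0 0 -1;0 0 0.3 0 0 0 -1;0 0 0.2 0 0 0 -1;0 0 0 0 0 0 -1"
}}

```text
time: 36.42
position: [0.6074, 0.0109, 0.2394]
tool_rot: [0.475, 3.104, 0.0]
ft_force: [0.7, 0.6, -0.5]
grip_width: 0.757
```

Run:
```python
from h import *
step([*NEST,.2391],72.6)
```

```text
t 36.42 pos [0.6074 0.0109 0.2394] f [ 0.7  0.6 -0.5] w 0.757 j7 0.72
 turn rad [ 0.     0.002 -0.   ]  shift cm now-axes [ 0.04 -0.04  0.03]  after-turn axes [ 0.04 -0.04  0.03]
```

{"api": "play_rows", "payload": {
  "targets": "0 0 0.3 0 0 0 -1;0 0 0.3 0 0 0 -1"
}}

```text
time: 36.67
position: [0.6077, 0.0115, 0.2388]
tool_rot: [0.476, 3.103, -0.005]
ft_force: [-8.8, -2.2, 22.2]
grip_width: 0.754
```

{"api": "play_rows", "payload": {
  "targets": "0 0 -0.1 0 0 0 -1;0 0 0 0 0 0 -1;0 0 0 0 0 0 0.7;0 0 0 0 0 0 1;0 0 0 0 0 0 1;0 0 0 0 0 0 1;0 0 -1 0 0 0 1;0 0 -3 0 0 0 1;0 0 -4 0 0 0 1;0 0 -3 0 0 0 1;0 0 0 0 0 0.08 1;0 0 0 0 0 0.18 1;0 0 0 0 0 0.18 1;0 0 0 0 0 0.18 1;0 0 0 0 0 0.18 1;0 0 0 0 0 0.18 1;0 0 0 0 0 0.18 1;0 0 0 0 0 0.12 1;0 0 0 0 0 0 1"
}}

```text
time: 39.05
position: [0.6073, 0.0154, 0.3628]
tool_rot: [2.27, 2.159, 0.01]
ft_force: [0.3, -1.0, 0.5]
grip_width: 0.998
```

Run:
```python
from h import *
I0=dict(np.load("top0.npz"))
for z0,z1,u,v,r in((.018,.04,349,212,75),):
    P=blob(I0,u,v,z0,z1,r);print("tray",len(P),*rect(P),P.min(0),P.max(0))
I=img("top","t11")
for n,u,v in(("cup a",204,257),("cup b",243,247),("cup c",326,246)):
    P=blob(I,u,v,.045,.08,30);print(n,len(P),*rect(P))
s=img("scene","s11");cv2.imwrite("pics/s11c.png",cv2.resize(s["pixels"][130:270,260:460],None,fx=4,fy=4,interpolation=cv2.INTER_CUBIC))
cv2.imwrite("pics/t11c.png",I["pixels"])
for a in((388,292),(416,186.5),(421,-41.5)): step([(a[0]+2)/1000,(a[1]+1)/1000,.30],np.degrees(np.arctan2(a[1],a[0])))
step([.39,.293,.219],0)
```

```text
tray 453 [ 525.4 -183. ] [229.8 151.9] 0.0 28.5 [ 0.41042478 -0.25901491  0.01813352] [ 0.64030133 -0.1071535   0.03865457]
cup a 414 [387.8 291.7] [60.8 59.7] -41.9 62.3
cup b 406 [415.5 186.3] [61.4 60. ] -71.8 61.9
cup c 61 [412.  -19.2] [49.4 12.6] 20.0 62.2
t 39.15 pos [0.6074 0.0153 0.3626] f [ 0.4  0.5 -0.2] w 1.000 j7 -0.39
 turn rad [ 0.009  0.005 -0.695]  shift cm now-axes [ 26.68 -23.15   5.99]  after-turn axes [35.26 -0.67  6.26]
t 39.15 pos [0.6074 0.0153 0.3626] f [ 0.4  0.5 -0.2] w 1.000 j7 -0.39
 turn rad [ 0.01   0.004 -0.471]  shift cm now-axes [ 16.28 -19.83   6.03]  after-turn axes [ 23.46 -10.23   6.26]
t 39.15 pos [0.6074 0.0153 0.3626] f [ 0.4  0.5 -0.2] w 1.000 j7 -0.39
 turn rad [0.01  0.001 0.049]  shift cm now-axes [ -6.47 -18.2    6.08]  after-turn axes [ -7.36 -17.8    6.26]
t 39.15 pos [0.6074 0.0153 0.3626] f [ 0.4  0.5 -0.2] w 1.000 j7 -0.39
 turn rad [ 0.01   0.002 -0.049]  shift cm now-axes [ 26.69 -23.23  14.09]  after-turn axes [ 27.77 -21.74  14.36]
```

View pics/s11c.png

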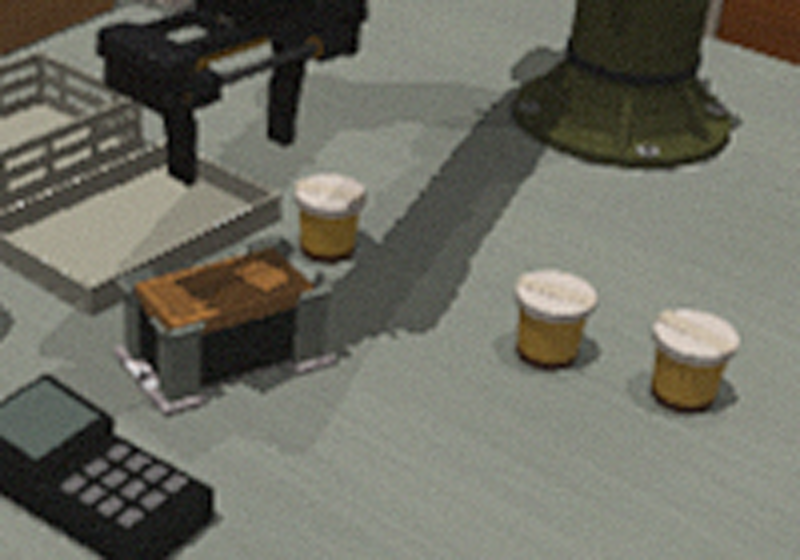

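View pics/t11c.png

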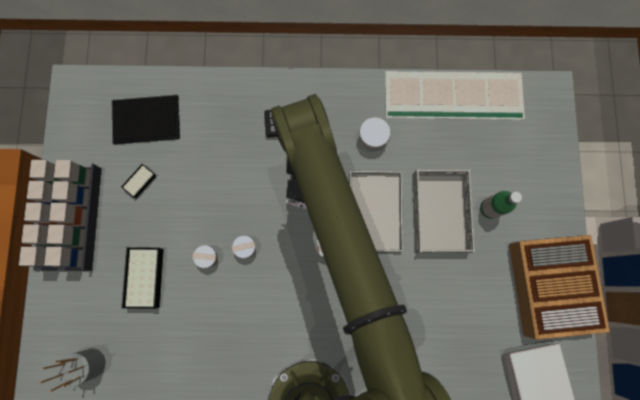

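{"api": "play_rows", "payload": {
  "targets": "0 0 0 0 0 -0.08 1;0 0 0 0 0 -0.18 1;0 0 0 0 0 -0.18 1;0 0 0 0 0 -0.18 1;0 0 0 0 0 -0.18 1;0 0 0 0 0 -0.18 1;0 0 0 0 0 -0.18 1;0 0 0 0 0 -0.18 1;0 0 0 0 0 -0.14 1;0 0 0 0 0 0 1"
}}

```text
time: 40.4
position: [0.6073, 0.0145, 0.3639]
tool_rot: [0.12, 3.129, 0.003]
ft_force: [0.9, -0.1, 0.5]
grip_width: 0.999
```

Run:
```python
from h import *
step([.3895,.2925,.219],90)
```

```text
t 40.40 pos [0.6073 0.0145 0.3639] f [ 0.9 -0.1  0.5] w 0.999 j7 1.01
 turn rad [ 0.002  0.011 -0.076]  shift cm now-axes [23.99 26.02 14.3 ]  after-turn axes [21.78 27.8  14.49]
```

{"api": "play_rows", "payload": {
  "targets": "0 0 0 0 0.011 -0.076 1;2 2.5 0 0 0 0 1;3.2 4.1 0 0 0 0 1;3.2 4.1 0 0 0 0 1;3.2 4.1 0 0 0 0 1;3.2 4.1 0 0 0 0 1;3.2 4.1 0 0 0 0 1;2 2.5 0 0 0 0 1;0 0 3 0 0 0 1;0 0 3 0 0 0 1;0 0 0 0 0 0 1;0 0 0 0 0 0 1"
}}

```text
time: 41.9
position: [0.4035, 0.2809, 0.3071]
tool_rot: [0.032, 3.132, 0.007]
ft_force: [0.5, -0.6, 0.6]
grip_width: 1.003
```

Run:
```python
from h import *
step([.3895,.2925,.219],90)
```

```text
t 41.90 pos [0.4035 0.2809 0.3071] f [ 0.5 -0.6  0.6] w 1.003 j7 0.68
 turn rad [ 0.004  0.009 -0.02 ]  shift cm now-axes [1.51 1.09 8.8 ]  after-turn axes [1.4  1.16 8.81]
```

{"api": "play_rows", "payload": {
  "targets": "1.4 1.1 2 0.004 0.009 -0.02 1;0 0 2 0 0 0 1;0 0 0 0 0 0 1;0 0 0 0 0 0 1"
}}

```text
time: 42.4
position: [0.3926, 0.2933, 0.2717]
tool_rot: [0.009, 3.134, 0.006]
ft_force: [0.5, -0.6, 0.5]
grip_width: 1.0
```

Run:
```python
from h import *
step([.3895,.2925,.219],90)
s=img("scene","s12");cv2.imwrite("pics/s12c.png",cv2.resize(s["pixels"][130:270,330:490],None,fx=4,fy=4,interpolation=cv2.INTER_CUBIC))
```

```text
t 42.40 pos [0.3926 0.2933 0.2717] f [ 0.5 -0.6  0.5] w 1.000 j7 0.61
 turn rad [ 0.004  0.008 -0.006]  shift cm now-axes [ 0.35 -0.1   5.27]  after-turn axes [ 0.31 -0.08  5.27]
```

View pics/s12c.png

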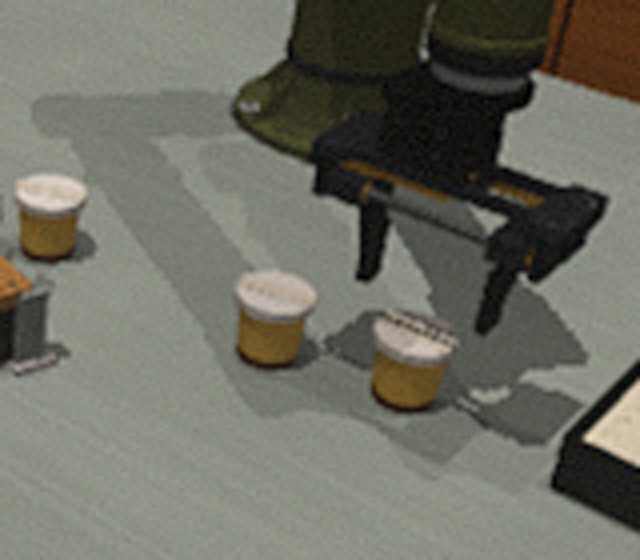

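{"api": "play_rows", "payload": {
  "targets": "0.35 -0.1 1.5 0.004 0.008 -0.006 1;0 0 1.5 0 0 0 1;0 0 1.2 0 0 0 1;0 0 0.6 0 0 0 1;0 0 0 0 0 0 1"
}}

```text
time: 43.08
position: [0.3895, 0.2917, 0.2206]
tool_rot: [-0.001, -3.141, 0.002]
ft_force: [-0.4, -0.1, 0.0]
grip_width: 1.004
```

Run:
```python
from h import *
step([.3895,.2925,.219],90)
```

```text
t 43.08 pos [0.3895 0.2917 0.2206] f [-0.4 -0.1  0. ] w 1.004 j7 0.54
 turn rad [-0.001 -0.    -0.001]  shift cm now-axes [-0.    0.08  0.16]  after-turn axes [-0.    0.08  0.16]
```

{"api": "play_rows", "payload": {
  "targets": "0 0.05 0.15 0 0 0 0.7;0 0 0 0 0 0 0.5;0 0 0 0 0 0 0.4;0 0 0 0 0 0 -1;0 0 0 0 0 0 -1;0 0 0 0 0 0 -1",
  "newtons": 12
}}

```text
time: 43.82
position: [0.3898, 0.2926, 0.2198]
tool_rot: [0.001, 3.141, -0.001]
ft_force: [0.4, 0.6, -1.0]
grip_width: 0.706
```

Run:
```python
from h import *
step([.3895,.2925,.219],90)
```

```text
t 43.83 pos [0.3898 0.2926 0.2198] f [ 0.4  0.6 -1. ] w 0.706 j7 0.54
 turn rad [-0.001  0.001 -0.001]  shift cm now-axes [ 0.03 -0.01  0.08]  after-turn axes [ 0.03 -0.01  0.08]
```

{"api": "play_rows", "payload": {
  "targets": "0 0 -1 0 0 0 -1;0 0 -3 0 0 0 -1;0 0 -4 0 0 0 -1;0 0 -3 0 0 0 -1;0 0 -1 0 0 0 -1;0 0 0 0 0 0 -1"
}}

```text
time: 44.58
position: [0.3888, 0.2927, 0.3438]
tool_rot: [0.001, -3.141, 0.004]
ft_force: [-0.4, 0.0, -1.1]
grip_width: 0.706
```

Run:
```python
from h import *
step([.599,-.182,.32],90)
```

```text
t 44.58 pos [0.3888 0.2927 0.3438] f [-0.4  0.  -1.1] w 0.706 j7 0.74
 turn rad [-0.003 -0.     0.001]  shift cm now-axes [-20.99 -47.48   2.5 ]  after-turn axes [-21.02 -47.47   2.38]
```

{"api": "play_rows", "payload": {
  "targets": "-0.8 -1.7 0 0 0 0 -1;-1.5 -3.4 0 0 0 0 -1;-1.6 -3.6 0 0 0 0 -1;-1.6 -3.6 0 0 0 0 -1;-1.6 -3.6 0 0 0 0 -1;-1.6 -3.6 0 0 0 0 -1;-1.6 -3.6 0 0 0 0 -1;-1.6 -3.6 0 0 0 0 -1;-1.6 -3.6 0 0 0 0 -1;-1.6 -3.6 0 0 0 0 -1;-1.6 -3.6 0 0 0 0 -1;-1.6 -3.6 0 0 0 0 -1;-1.5 -3.4 0 0 0 0 -1;-0.8 -1.7 0 0 0 0 -1;0 0 0 0 0 0 -1;0 0 0 0 0 0 -1"
}}

```text
time: 46.58
position: [0.5956, -0.1817, 0.3169]
tool_rot: [0.015, -3.105, -0.009]
ft_force: [0.5, 0.4, -1.7]
grip_width: 0.704
```

Run:
```python
from h import *
step([.599,-.182,.2238],90)
```

```text
t 46.58 pos [ 0.5956 -0.1817  0.3169] f [ 0.5  0.4 -1.7] w 0.704 j7 1.53
 turn rad [ 0.006 -0.036  0.01 ]  shift cm now-axes [-0.67 -0.09  9.3 ]  after-turn axes [-0.34 -0.03  9.31]
```

{"api": "play_rows", "payload": {
  "targets": "-0.4 0 0 0.006 -0.036 0.01 -1;0 0 1.5 0 0 0 -1;0 0 2 0 0 0 -1;0 0 1.5 0 0 0 -1;0 0 0 0 0 0 -1;0 0 0 0 0 0 -1"
}}

```text
time: 47.32
position: [0.5979, -0.1759, 0.2623]
tool_rot: [0.011, -3.137, -0.001]
ft_force: [-0.4, -1.1, -0.8]
grip_width: 0.704
```

Run:
```python
from h import *
step([.599,-.182,.2238],90)
s=img("scene","s13");cv2.imwrite("pics/s13c.png",cv2.resize(s["pixels"][110:270,220:460],None,fx=3.3,fy=3.3,interpolation=cv2.INTER_CUBIC))
```

```text
t 47.33 pos [ 0.5979 -0.1759  0.2623] f [-0.4 -1.1 -0.8] w 0.704 j7 1.49
 turn rad [ 0.001 -0.004  0.007]  shift cm now-axes [-0.12 -0.62  3.85]  after-turn axes [-0.11 -0.61  3.85]
```

View pics/s13c.png

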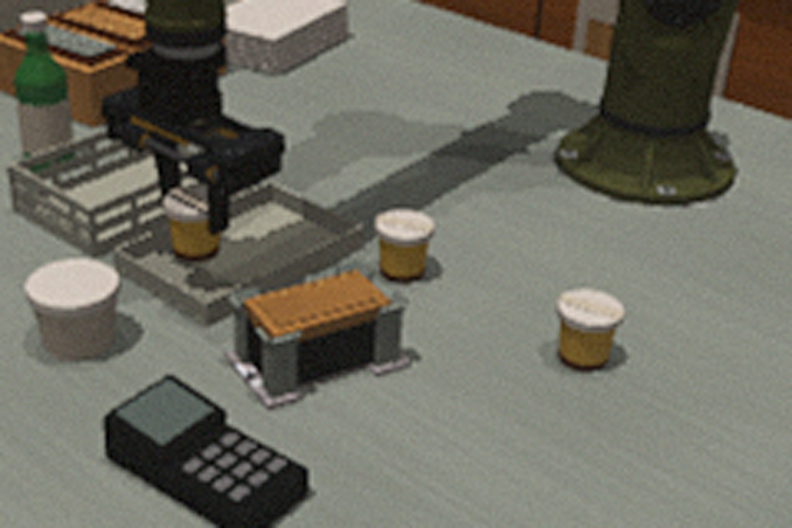

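{"api": "play_rows", "payload": {
  "targets": "-0.1 -0.6 0.8 0 -0.004 0.007 -1;0 0 1 0 0 0 -1;0 0 0.8 0 0 0 -1;0 0 0.4 0 0 0 -1;0 0 0 0 0 0 -1;0 0 0 0 0 0 -1"
}}

```text
time: 48.12
position: [0.5993, -0.1828, 0.2309]
tool_rot: [0.002, 3.141, 0.0]
ft_force: [-0.1, -0.3, -2.7]
grip_width: 0.708
```

Run:
```python
from h import *
step([.599,-.182,.2238],90)
```

```text
t 48.12 pos [ 0.5993 -0.1828  0.2309] f [-0.1 -0.3 -2.7] w 0.708 j7 1.47
 turn rad [ 0.     0.001 -0.001]  shift cm now-axes [0.03 0.08 0.71]  after-turn axes [0.03 0.08 0.71]
```

{"api": "play_rows", "payload": {
  "targets": "0 0 0.3 0 0 0 -1;0 0 0.3 0 0 0 -1;0 0 0.2 0 0 0 -1;0 0 0.2 0 0 0 -1"
}}

```text
time: 48.62
position: [0.6001, -0.1825, 0.2237]
tool_rot: [0.002, 3.139, -0.002]
ft_force: [-7.5, -0.1, 16.1]
grip_width: 0.705
```

Contact at the tray floor; release and rise.

{"api": "play_rows", "payload": {
  "targets": "0 0 -0.1 0 0 0 -1;0 0 0 0 0 0 -1;0 0 0 0 0 0 0.6;0 0 0 0 0 0 0.8;0 0 0 0 0 0 1;0 0 0 0 0 0 1;0 0 -1 0 0 0 1;0 0 -3 0 0 0 1;0 0 -4 0 0 0 1;0 0 -3 0 0 0 1;0 0 -1 0 0 0 1;0 0 0 0 0 0 1"
}}

```text
time: 50.12
position: [0.6, -0.1819, 0.3506]
tool_rot: [0.001, 3.137, -0.003]
ft_force: [-0.8, 0.9, 0.1]
grip_width: 1.0
```

Run:
```python
from h import *
I=img("top","t14")
for n,u,v in(("cup b",243,247),("cup c",326,246)):
    P=blob(I,u,v,.045,.08,40);print(n,len(P),*rect(P))
step([.4175,.187,.29],90)
s=img("scene","s14");cv2.imwrite("pics/s14c.png",cv2.resize(s["pixels"][110:270,220:460],None,fx=3.3,fy=3.3,interpolation=cv2.INTER_CUBIC))
```

```text
cup b 405 [415.4 186.2] [61.1 59.2] 47.6 61.7
cup c 396 [420.  -41.7] [60.6 58.2] 89.5 61.8
t 50.17 pos [ 0.5999 -0.1819  0.35  ] f [-0.2 -0.2  1.1] w 0.996 j7 1.54
 turn rad [-0.002  0.003 -0.   ]  shift cm now-axes [18.28 36.89  5.88]  after-turn axes [18.24 36.89  6.  ]
```

View pics/s14c.png

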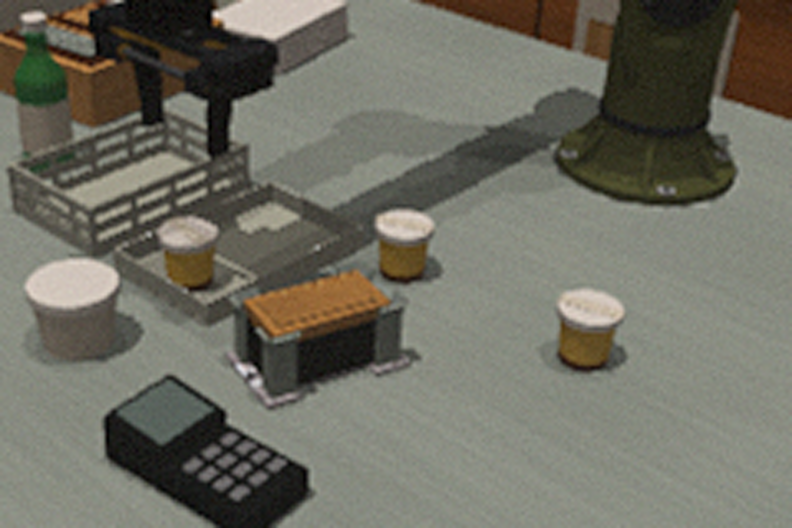

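View pics/t14.png

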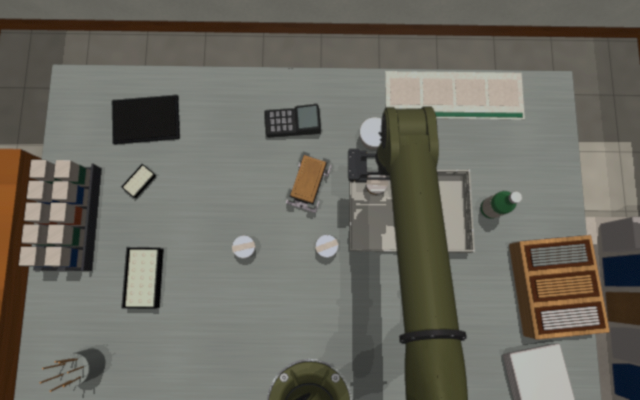

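{"api": "play_rows", "payload": {
  "targets": "1 2 0 -0.002 0.003 0 1;2 4 0 0 0 0 1;2 4 0 0 0 0 1;2 4 0 0 0 0 1;2 4 0 0 0 0 1;2 4 0 0 0 0 1;2 4 0 0 0 0 1;2 4 0 0 0 0 1;2 4 0 0 0 0 1;1 2 2 0 0 0 1;0 0 3 0 0 0 1;0 0 1 0 0 0 1;0 0 0 0 0 0 1"
}}

```text
time: 51.85
position: [0.4086, 0.186, 0.2768]
tool_rot: [-0.006, -3.121, -0.007]
ft_force: [-0.9, -0.2, 0.3]
grip_width: 1.0
```

Run:
```python
from h import *
step([.417,.187,.219],90)
```

```text
t 51.85 pos [0.4086 0.186  0.2768] f [-0.9 -0.2  0.3] w 1.000 j7 0.98
 turn rad [ 0.004 -0.021 -0.004]  shift cm now-axes [-0.96  0.07  5.76]  after-turn axes [-0.84  0.1   5.78]
```

{"api": "play_rows", "payload": {
  "targets": "-0.8 0.1 0 0.004 -0.02 -0.004 1;0 0 1 0 0 0 1;0 0 1 0 0 0 1;0 0 0 0 0 0 1;0 0 0 0 0 0 1"
}}

```text
time: 52.48
position: [0.4175, 0.1858, 0.2566]
tool_rot: [-0.005, -3.141, -0.0]
ft_force: [0.2, 0.1, 0.6]
grip_width: 0.996
```

Run:
```python
from h import *
step([.417,.187,.219],90)
s=img("scene","s15");cv2.imwrite("pics/s15c.png",cv2.resize(s["pixels"][110:270,260:500],None,fx=3.3,fy=3.3,interpolation=cv2.INTER_CUBIC))
```

```text
t 52.48 pos [0.4175 0.1858 0.2566] f [0.2 0.1 0.6] w 0.996 j7 0.91
 turn rad [ 0.    -0.001 -0.003]  shift cm now-axes [0.05 0.12 3.76]  after-turn axes [0.05 0.12 3.76]
```

View pics/s15c.png

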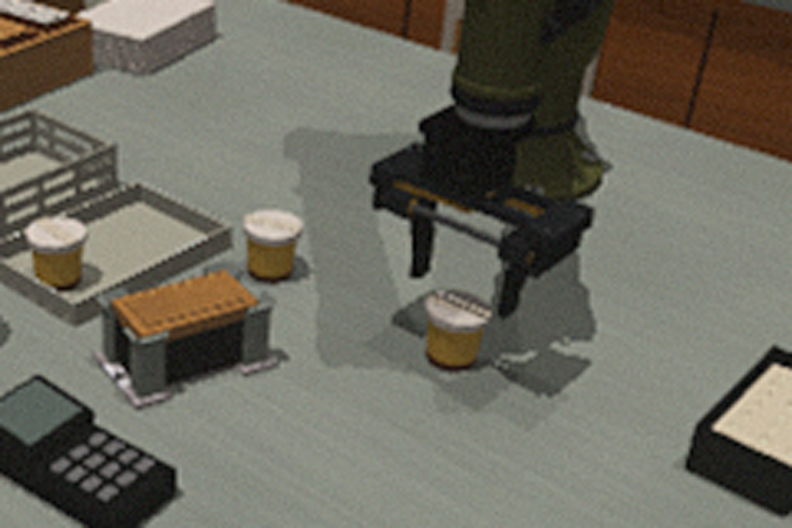

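{"api": "play_rows", "payload": {
  "targets": "0.05 0.12 1 0 0 -0.003 1;0 0 1.2 0 0 0 1;0 0 1 0 0 0 1;0 0 0.3 0 0 0 1;0 0 0 0 0 0 1"
}}

```text
time: 53.15
position: [0.4167, 0.187, 0.2188]
tool_rot: [0.0, -3.14, 0.0]
ft_force: [-0.2, 0.1, 1.0]
grip_width: 1.001
```

Run:
```python
from h import *
step([.417,.187,.219],90)
```

```text
t 53.15 pos [0.4167 0.187  0.2188] f [-0.2  0.1  1. ] w 1.001 j7 0.82
 turn rad [-0.    -0.001  0.   ]  shift cm now-axes [-0.03 -0.   -0.02]  after-turn axes [-0.03 -0.   -0.02]
```

{"api": "play_rows", "payload": {
  "targets": "0 0 0 0 0 0 0.7;0 0 0 0 0 0 0.5;0 0 0 0 0 0 0.4;0 0 0 0 0 0 -1;0 0 0 0 0 0 -1;0 0 0 0 0 0 -1"
}}

```text
time: 53.9
position: [0.4171, 0.1871, 0.2195]
tool_rot: [0.0, 3.141, -0.0]
ft_force: [0.1, 1.4, -0.5]
grip_width: 0.705
```

{"api": "play_rows", "payload": {
  "targets": "0 0 -1 0 0 0 -1;0 0 -3 0 0 0 -1;0 0 -4 0 0 0 -1;0 0 -3 0 0 0 -1;0 0 -1 0 0 0 -1;0 0 0 0 0 0 -1"
}}

```text
time: 54.65
position: [0.4166, 0.1887, 0.3443]
tool_rot: [0.005, -3.141, 0.003]
ft_force: [0.5, -0.2, -1.7]
grip_width: 0.705
```

Run:
```python
from h import *
step([.527,-.182,.32],90)
```

```text
t 54.65 pos [0.4166 0.1887 0.3443] f [ 0.5 -0.2 -1.7] w 0.705 j7 1.16
 turn rad [-0.002 -0.001  0.003]  shift cm now-axes [-10.92 -37.1    2.48]  after-turn axes [-11.04 -37.07   2.43]
```

{"api": "play_rows", "payload": {
  "targets": "-0.5 -1.8 0 0 0 0 -1;-1.1 -3.7 0 0 0 0 -1;-1.1 -3.7 0 0 0 0 -1;-1.1 -3.7 0 0 0 0 -1;-1.1 -3.7 0 0 0 0 -1;-1.1 -3.7 0 0 0 0 -1;-1.1 -3.7 0 0 0 0 -1;-1.1 -3.7 0 0 0 0 -1;-1.1 -3.7 0 0 0 0 -1;-1.1 -3.7 0 0 0 0 -1;-0.6 -1.9 0 0 0 0 -1;0 0 0 0 0 0 -1;0 0 0 0 0 0 -1"
}}

```text
time: 56.28
position: [0.5305, -0.1861, 0.3343]
tool_rot: [0.024, -3.127, -0.012]
ft_force: [-0.1, 1.5, -1.0]
grip_width: 0.709
```

Run:
```python
from h import *
step([.527,-.182,.2235],90)
```

```text
t 56.27 pos [ 0.5305 -0.1861  0.3343] f [-0.1  1.5 -1. ] w 0.709 j7 1.67
 turn rad [ 0.008 -0.014  0.016]  shift cm now-axes [ 0.19  0.32 11.09]  after-turn axes [ 0.35  0.41 11.08]
```

{"api": "play_rows", "payload": {
  "targets": "0.35 0.4 0 0.008 -0.014 0.016 -1;0 0 1.5 0 0 0 -1;0 0 3 0 0 0 -1;0 0 2.5 0 0 0 -1;0 0 1 0 0 0 -1;0 0 0 0 0 0 -1;0 0 0 0 0 0 -1"
}}

```text
time: 57.15
position: [0.5259, -0.1761, 0.2517]
tool_rot: [-0.01, 3.14, -0.006]
ft_force: [0.6, 0.2, -1.0]
grip_width: 0.703
```

Run:
```python
from h import *
step([.527,-.182,.2235],90)
s=img("scene","s16");cv2.imwrite("pics/s16c.png",cv2.resize(s["pixels"][110:270,220:460],None,fx=3.3,fy=3.3,interpolation=cv2.INTER_CUBIC))
```

```text
t 57.15 pos [ 0.5259 -0.1761  0.2517] f [ 0.6  0.2 -1. ] w 0.703 j7 1.58
 turn rad [-0.004  0.001  0.006]  shift cm now-axes [-0.11 -0.58  2.82]  after-turn axes [-0.11 -0.59  2.82]
```

View pics/s16c.png

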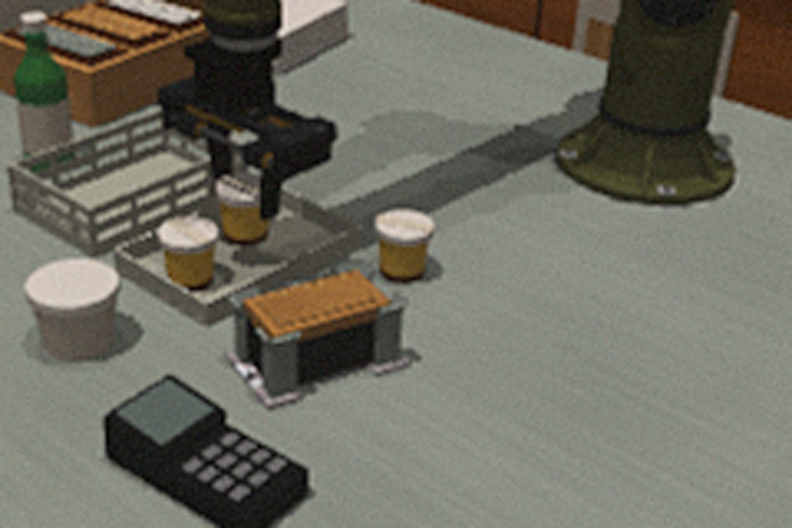

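{"api": "play_rows", "payload": {
  "targets": "-0.1 -0.5 0.6 -0.004 0 0.006 -1;0 0 0.7 0 0 0 -1;0 0 0.5 0 0 0 -1;0 0 0.3 0 0 0 -1;0 0 0 0 0 0 -1"
}}

```text
time: 57.82
position: [0.5275, -0.182, 0.2305]
tool_rot: [0.002, 3.138, -0.001]
ft_force: [1.2, -0.2, -1.6]
grip_width: 0.706
```

Run:
```python
from h import *
step([.527,-.182,.2235],90)
```

```text
t 57.83 pos [ 0.5275 -0.182   0.2305] f [ 1.2 -0.2 -1.6] w 0.706 j7 1.57
 turn rad [-0.001  0.003 -0.001]  shift cm now-axes [0.06 0.   0.7 ]  after-turn axes [0.05 0.   0.7 ]
```

{"api": "play_rows", "payload": {
  "targets": "0 0 0.3 0 0.003 0 -1;0 0 0.3 0 0 0 -1;0 0 0.2 0 0 0 -1;0 0 0.2 0 0 0 -1"
}}

```text
time: 58.32
position: [0.5284, -0.1818, 0.2232]
tool_rot: [-0.002, -3.141, 0.004]
ft_force: [-6.1, 0.8, 15.5]
grip_width: 0.705
```

{"api": "play_rows", "payload": {
  "targets": "0 0 -0.1 0 0 0 -1;0 0 0 0 0 0 -1;0 0 0 0 0 0 0.6;0 0 0 0 0 0 0.8;0 0 0 0 0 0 1;0 0 0 0 0 0 1;0 0 -1 0 0 0 1;0 0 -3 0 0 0 1;0 0 -4 0 0 0 1;0 0 -3 0 0 0 1;0 0 -1 0 0 0 1;0 0 0 0 0 0 1"
}}

```text
time: 59.82
position: [0.5286, -0.181, 0.3498]
tool_rot: [0.0, 3.14, -0.005]
ft_force: [-1.3, 0.1, -1.0]
grip_width: 1.001
```

Run:
```python
from h import *
I=img("top","t17")
for n,u,v in(("cup c",326,246),):
    P=blob(I,u,v,.045,.08,40);print(n,len(P),*rect(P))
step([.4215,-.041,.219],90)
s=img("scene","s17");P=blob(s,342,183,.045,.08,30);print("S",*rect(P))
cv2.imwrite("pics/s17c.png",cv2.resize(s["pixels"][110:270,220:460],None,fx=3.3,fy=3.3,interpolation=cv2.INTER_CUBIC))
```

```text
cup c 399 [420.  -41.7] [60.6 58.2] -89.7 62.1
t 59.88 pos [ 0.5284 -0.181   0.3492] f [ 0.  -0.4  0.4] w 0.999 j7 1.66
 turn rad [-0.003  0.    -0.   ]  shift cm now-axes [10.7  14.03 12.98]  after-turn axes [10.69 14.   13.02]
S [425.4 -38.2] [63.5 59.3] 42.0 57.9
```

View pics/s17c.png

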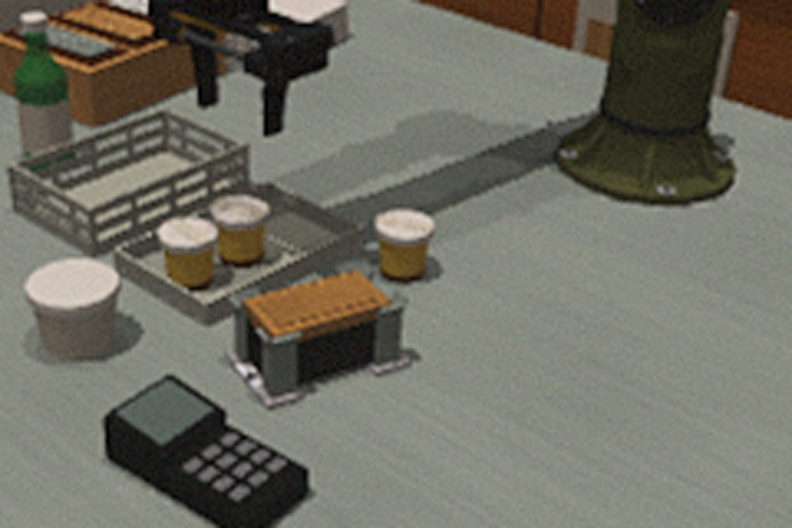

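{"api": "play_rows", "payload": {
  "targets": "1.5 2 0 0 0 0 1;3 3.9 0 0 0 0 1;3 3.9 0 0 0 0 1;2.2 3 1 0 0 0 1;0.7 1 3 0 0 0 1;0 0 3 0 0 0 1;0 0 1 0 0 0 1;0 0 0 0 0 0 1;0 0 0 0 0 0 1"
}}

```text
time: 61.05
position: [0.4176, -0.0397, 0.2595]
tool_rot: [-0.004, -3.13, -0.007]
ft_force: [-0.0, -0.4, 0.5]
grip_width: 0.999
```

Run:
```python
from h import *
step([.422,-.041,.219],90)
```

```text
t 61.05 pos [ 0.4176 -0.0397  0.2595] f [-0.  -0.4  0.5] w 0.999 j7 1.63
 turn rad [ 0.005 -0.011 -0.002]  shift cm now-axes [-0.49 -0.15  4.04]  after-turn axes [-0.44 -0.13  4.05]
```

{"api": "play_rows", "payload": {
  "targets": "-0.45 -0.13 0.5 0.005 -0.011 -0.002 1;0 0 1 0 0 0 1;0 0 0.7 0 0 0 1;0 0 0 0 0 0 1;0 0 0 0 0 0 1"
}}

```text
time: 61.68
position: [0.4234, -0.0416, 0.237]
tool_rot: [0.002, 3.139, -0.002]
ft_force: [-0.2, -0.3, 0.7]
grip_width: 1.001
```

Run:
```python
from h import *
step([.422,-.041,.219],90)
s=img("scene","s18")
cv2.imwrite("pics/s18c.png",cv2.resize(s["pixels"][110:270,220:460],None,fx=3.3,fy=3.3,interpolation=cv2.INTER_CUBIC))
```

```text
t 61.67 pos [ 0.4234 -0.0416  0.237 ] f [-0.2 -0.3  0.7] w 1.001 j7 1.54
 turn rad [-0.001  0.003 -0.001]  shift cm now-axes [0.14 0.06 1.8 ]  after-turn axes [0.14 0.06 1.8 ]
```

View pics/s18c.png

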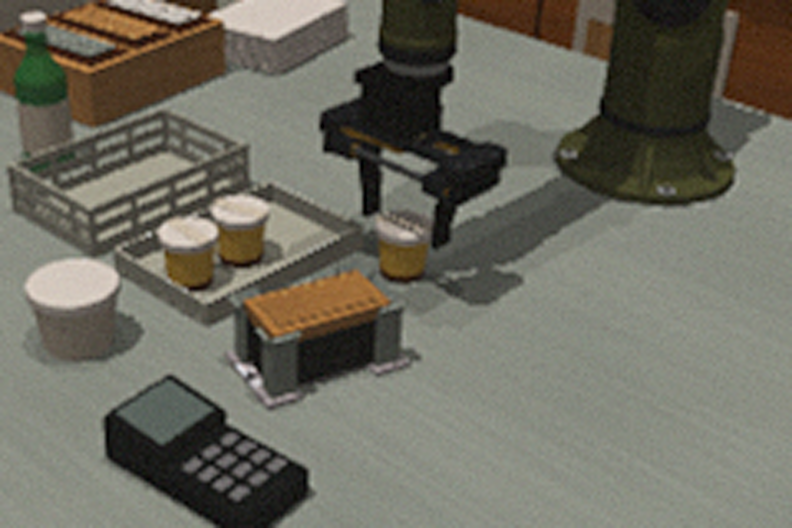

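{"api": "play_rows", "payload": {
  "targets": "0.1 0 0.8 0 0.003 0 1;0 0 0.7 0 0 0 1;0 0 0.2 0 0 0 1;0 0 0 0 0 0 1"
}}

```text
time: 62.22
position: [0.4222, -0.0418, 0.2189]
tool_rot: [-0.003, -3.141, 0.002]
ft_force: [0.3, -0.4, 0.7]
grip_width: 0.999
```

Run:
```python
from h import *
step([.422,-.041,.219],90)
```

```text
t 62.23 pos [ 0.4222 -0.0418  0.2189] f [ 0.3 -0.4  0.7] w 0.999 j7 1.49
 turn rad [-0.002 -0.    -0.002]  shift cm now-axes [ 0.02  0.08 -0.01]  after-turn axes [ 0.02  0.08 -0.01]
```

{"api": "play_rows", "payload": {
  "targets": "0 0.05 0 0 0 0 0.7;0 0 0 0 0 0 0.5;0 0 0 0 0 0 0.4;0 0 0 0 0 0 -1;0 0 0 0 0 0 -1;0 0 0 0 0 0 -1"
}}

```text
time: 62.98
position: [0.4225, -0.0413, 0.2192]
tool_rot: [0.003, 3.141, -0.004]
ft_force: [0.4, -0.1, -0.5]
grip_width: 0.708
```

{"api": "play_rows", "payload": {
  "targets": "0 0 -1 0 0 0 -1;0 0 -3 0 0 0 -1;0 0 -3 0 0 0 -1;0 0 -1 0 0 0 -1;0 0 0 0 0 0 -1"
}}

```text
time: 63.6
position: [0.4219, -0.0405, 0.3019]
tool_rot: [-0.001, -3.14, 0.003]
ft_force: [-0.3, -0.3, -1.8]
grip_width: 0.709
```

Run:
```python
from h import *
step([.456,-.182,.30],90)
```

```text
t 63.60 pos [ 0.4219 -0.0405  0.3019] f [-0.3 -0.3 -1.8] w 0.709 j7 1.72
 turn rad [-0.002 -0.001 -0.   ]  shift cm now-axes [ -3.41 -14.15   0.21]  after-turn axes [ -3.41 -14.15   0.19]
```

{"api": "play_rows", "payload": {
  "targets": "-0.4 -1.5 0 0 0 0 -1;-0.8 -3.4 0 0 0 0 -1;-0.9 -3.6 0 0 0 0 -1;-0.8 -3.4 0 0 0 0 -1;-0.4 -1.7 0 0 0 0 -1;0 0 0 0 0 0 -1;0 0 0 0 0 0 -1"
}}

```text
time: 64.47
position: [0.4542, -0.1831, 0.2944]
tool_rot: [0.001, -3.132, -0.012]
ft_force: [0.8, -0.3, -1.1]
grip_width: 0.703
```

Run:
```python
from h import *
step([.456,-.182,.2232],90)
```

```text
t 64.47 pos [ 0.4542 -0.1831  0.2944] f [ 0.8 -0.3 -1.1] w 0.703 j7 1.77
 turn rad [ 0.007 -0.009  0.001]  shift cm now-axes [-0.25  0.06  7.11]  after-turn axes [-0.18  0.11  7.12]
```

{"api": "play_rows", "payload": {
  "targets": "-0.2 0.1 1 0.007 -0.009 0.001 -1;0 0 2 0 0 0 -1;0 0 1.5 0 0 0 -1;0 0 0.6 0 0 0 -1;0 0 0 0 0 0 -1;0 0 0 0 0 0 -1"
}}

```text
time: 65.22
position: [0.4565, -0.1776, 0.2415]
tool_rot: [-0.01, 3.14, -0.005]
ft_force: [-0.6, -0.6, -1.0]
grip_width: 0.703
```

Run:
```python
from h import *
step([.456,-.182,.2232],90)
s=img("scene","s19")
cv2.imwrite("pics/s19c.png",cv2.resize(s["pixels"][110:270,220:460],None,fx=3.3,fy=3.3,interpolation=cv2.INTER_CUBIC))
```

```text
t 65.22 pos [ 0.4565 -0.1776  0.2415] f [-0.6 -0.6 -1. ] w 0.703 j7 1.68
 turn rad [-0.003  0.001  0.006]  shift cm now-axes [ 0.05 -0.43  1.83]  after-turn axes [ 0.05 -0.44  1.83]
```

View pics/s19c.png

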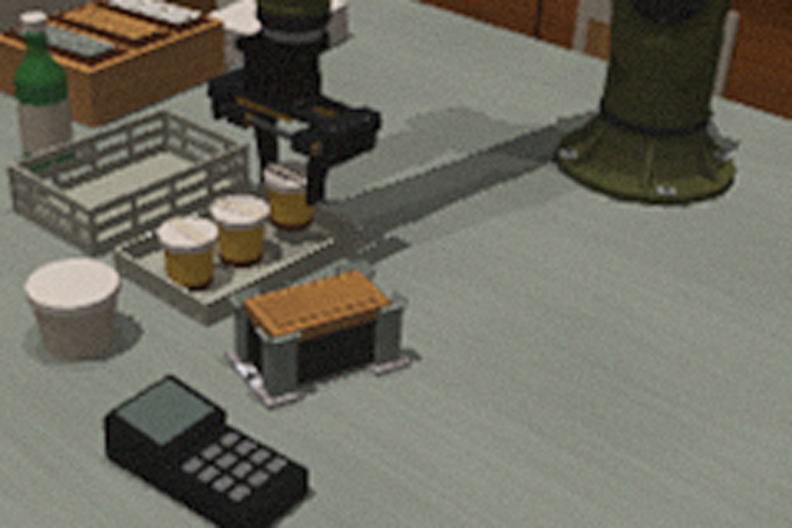

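{"api": "play_rows", "payload": {
  "targets": "0 -0.4 0.4 -0.003 0 0.006 -1;0 0 0.4 0 0 0 -1;0 0 0.3 0 0 0 -1;0 0 0 0 0 0 -1"
}}

```text
time: 65.78
position: [0.4568, -0.1826, 0.2304]
tool_rot: [0.002, 3.139, -0.002]
ft_force: [-0.2, 0.1, -1.2]
grip_width: 0.702
```

Run:
```python
from h import *
step([.456,-.182,.2232],90)
```

```text
t 65.78 pos [ 0.4568 -0.1826  0.2304] f [-0.2  0.1 -1.2] w 0.702 j7 1.66
 turn rad [-0.001  0.002 -0.001]  shift cm now-axes [0.08 0.06 0.72]  after-turn axes [0.08 0.06 0.72]
```

{"api": "play_rows", "payload": {
  "targets": "0 0 0.3 0 0.002 0 -1;0 0 0.3 0 0 0 -1;0 0 0.2 0 0 0 -1;0 0 0.2 0 0 0 -1"
}}

```text
time: 66.28
position: [0.4577, -0.1824, 0.2225]
tool_rot: [-0.002, -3.14, 0.005]
ft_force: [-6.6, 2.2, 16.3]
grip_width: 0.706
```

Contact; release, rise, and move off to look.

{"api": "play_rows", "payload": {
  "targets": "0 0 -0.1 0 0 0 -1;0 0 0 0 0 0 -1;0 0 0 0 0 0 0.6;0 0 0 0 0 0 0.8;0 0 0 0 0 0 1;0 0 0 0 0 0 1;0 0 -1 0 0 0 1;0 0 -3 0 0 0 1;0 0 -4 0 0 0 1;0 0 -3 0 0 0 1;0 0 -2 0 0 0 1;0 -3 0 0 0 0 1;0 -4 0 0 0 0 1;0 -4 0 0 0 0 1;0 -4 0 0 0 0 1;0 -4 0 0 0 0 1;0 -3 0 0 0 0 1;0 0 0 0 0 0 1;0 0 0 0 0 0 1"
}}

```text
time: 68.65
position: [0.4555, -0.4152, 0.3591]
tool_rot: [-0.006, -3.139, 0.008]
ft_force: [0.0, 0.2, -0.2]
grip_width: 1.0
```

Run:
```python
from h import *
step([.456,-.182,.3],90)
I=img("top","t20")
n=np.array
P=blob(I,309,184,.055,.09,40);print("pack",len(P),*rect(P))
for i,x in enumerate((.6,.528,.457)):
    u,v=proj(I,[x,-.182,.062]);P=blob(I,u,v,.05,.09,14);print("cup",len(P),*rect(P))
for nm,u,v,a,b in(("tub",375,132,.05,.09),("term",292,121,.02,.07)):
    P=blob(I,u,v,a,b,60);print(nm,*rect(P))
cv2.imwrite("pics/t20c.png",cv2.resize(I["pixels"][100:280,260:500],None,fx=3.3,fy=3.3,interpolation=cv2.INTER_CUBIC))
s=img("scene","s20")
cv2.imwrite("pics/s20c.png",cv2.resize(s["pixels"][130:260,220:400],None,fx=4.4,fy=4.4,interpolation=cv2.INTER_CUBIC))
W=world(s)  # lid top flatness
P=blob(s,312,200,.066,.085,40);print(len(P),np.percentile(P[:,2],[5,50,95]),np.linalg.lstsq(np.c_[(P[:,:2]-P[:,:2].mean(0)),np.ones(len(P))],P[:,2],rcond=None)[0])
```

```text
t 68.65 pos [ 0.4555 -0.4152  0.3591] f [ 0.   0.2 -0.2] w 1.000 j7 2.02
 turn rad [-0.005 -0.003 -0.004]  shift cm now-axes [ 0.03 23.35  5.79]  after-turn axes [-0.05 23.32  5.91]
pack 1225 [605.7  10.6] [147.4  89.9] -18.1 74.1
cup 377 [ 598.4 -181.9] [60.1 59.6] 63.7 65.3
cup 388 [ 526.6 -181.6] [60.3 59.5] 1.3 65.8
cup 401 [ 454.7 -182.5] [61.6 59.8] -44.9 65.7
tub [ 745.3 -176.9] [86.3 86. ] -3.5 69.8
term [790.   60.3] [164.9  83.1] -84.7 35.3
623 [0.06728762 0.07145138 0.0741791 ] [-0.00062444 -0.00222447  0.07122911]
```

View pics/t20c.png

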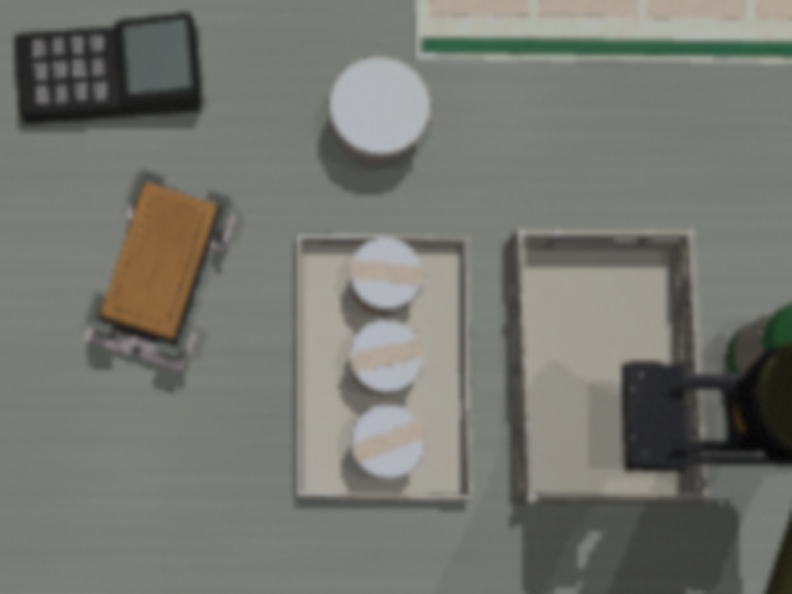

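View pics/s20c.png

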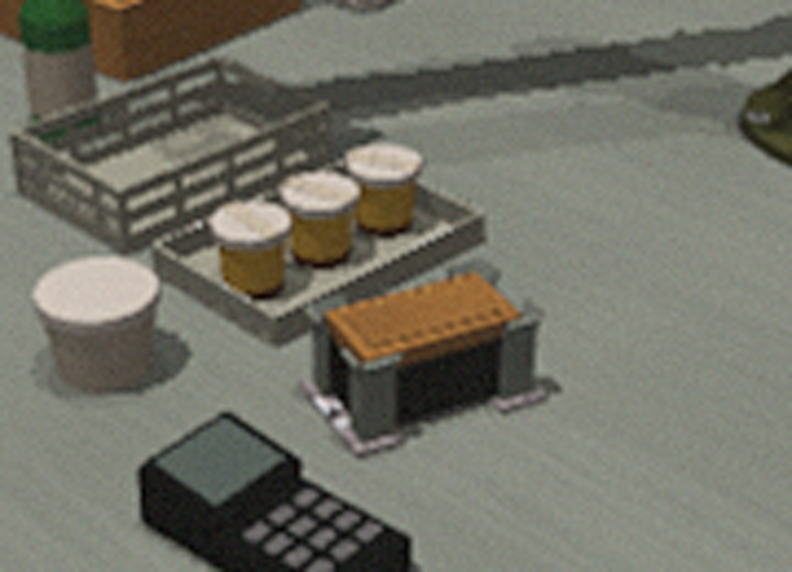

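View pics/t20.png

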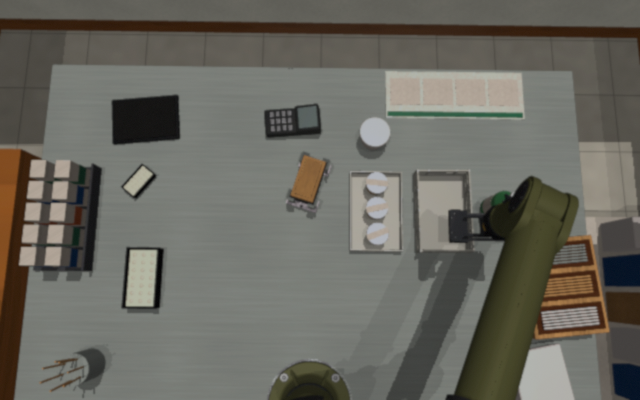

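```bash
python3 -c "
from bench import ctrl
print(ctrl.close_job())"
```

```text
the job is handed in; nothing more can be done
None
```

The order is made up and handed in at about 69 s of the 210 s allowed; the hand-in gave no verdict.

- **Pack:** The base tray (the middle-sized of the three rice trays), the inner tray and the lid went into the nest in that order. Each stopped on contact within about 1 mm of its seated height, and I pressed it down with about 20 N before letting go.
- **Cups:** All three dessert cups stand upright in a row in the shallow tray. I lowered each one until it touched the tray floor before opening the gripper.
- **Boxes of sweets:** I found none in either camera view, even with the arm moved clear, so the basket stays empty.
- **Last checks:**
    - The lid top is flat and level at about 72–74 mm and square in the nest.
    - The cup tops are at about 65 mm, where 64 mm was expected.
    - The tub and terminal are within 1 mm of where they started. I checked the bottle only by eye; in the last scene picture it looks unmoved.
    - The robot was touching nothing.
- **Disagreement:** The two cameras differ from each other by 3–5 mm in position. I settled the pack placements by comparing each held part with the nest in the top camera.

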